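Unload the drying stand: keeper off, carriers off the barbed hooks, keeper back on

ROBOT

A 6-joint arm with a two-finger parallel gripper is mounted at the origin on the work surface. World frame = base frame: x ahead of the robot, y to its left, z up, the work surface at z = 0. Lengths are in mm, angles in rad, forces in N, time in s.
With the tool pointing down it reaches from about 350 to 775 mm from the base axis. Payload 7.3 kg.
Tool frame: the origin (TCP) lies on the centre line of the jaws, within the pads' length; the fingertips stand 17 mm ahead of it and the grasp point (between the pads) lies 2 mm behind it; z points along the fingers, y is the line along which they close (so a half turn about z gives the same grasp; the last joint's range is limited). The gripper opens to 92 mm and grips with 3 to 60 N. Pads are 19 mm wide; open, the fingers measure 130 mm over their backs; the gripper's body (75 mm by 190 mm) begins 47 mm behind the grasp point.
Start: joints at [1.003, 0.342, 1.524, -0, 1.275, -0.146], TCP at [214.924, 479.01, 243.741] pointing down, gripper open.
Joint ranges: [-2.53, 2.53], [-0.77, 2.02], [0.04, 2.7], [-1, 4.14], [0.28, 2.66], [-3.11, 3.11]. Speed limits (rad/s): [2.57, 2.57, 3.14, 3.14, 3.14, 3.14].

INTERFACE

Orientations are given as [roll, pitch, yaw] about the fixed x, y, z axes, in that order (R = Rz(yaw) Ry(pitch) Rx(roll)).
In Python, from plant import bot gives the robot as it stands. The module is installed in compiled form; this text tells all that it offers.
- The arm moves only by the shell command python3 -m pendant 'ROWS'. ROWS is JSON, a list of rows, each a list of 3 entries, a list of its own where there are three numbers: the shift along the world's x, y, z as a fraction of full scale, then the turn, a rotation vector about the world's x, y, z as a fraction of full scale, then the opening, from -1 (shut) to 1 (fully open), so that 0 is half open. In form: [[[tx, ty, tz], [rx, ry, rz], claw], ...]. A call has exactly 10 rows; each row shifts and turns the commanded pose from where the row before left it; what a row does not reach is not made up. Full scale, the value 1, is 30 mm for a shift and 0.12 rad for a turn. A row lasts 1/12 s, in which the tool goes at most 41.7 mm and 7.16 degrees, less where a joint would pass 70% of its speed; a pose out of reach is approached as far as the arm can. A call with a number of a shift or a turn outside -1 to 1 is refused whole. A call with a gripper value outside its range is refused whole. The fingers move at their own pace and stop on an object; the grip force is fixed at half the most. Time passes only in rows, so rows that do not move let the fingers close, or fill a call up. It gives the time, the measured TCP pose, the force, the opening and the grip force at its end, in the units of the state.
- bot.get_obs(): the state, without advancing time (a new reading comes with each control period).
- bot.capture(name): name is "side" or "top" or "wrist"; returns the picture (420x560x3 uint8, blue, green, red); there is no depth.
- bot.camera_params(name): a dict with "fovy" (degrees; the focal length in pixels is half the picture's height over the tangent of half this angle, whatever the lens; pixels are square), "cx", "cy" (the principal point, pixels), "camera_from_world" (4x4, takes a point from world to camera coordinates). Camera axes: x right, y down, z forward; pixel columns grow to the right and rows downward; lengths in mm; the calibration is good to about 2 mm. A picture is of the moment at which its call begins: read the wrist's pose just before it. camera_params takes no time and is no camera call; for the wrist camera it gives the pose at the moment of the call.
- bot.close_job(): hands the job in; it is judged then, once.
The state is a dict: "time": time; "joint_positions": joint angles; "dq": joint speeds; "tau": joint torques, N m; "tool_pos": TCP position; "tcp_rot": TCP orientation; "contact_force": force on the tool from outside, world axes, zero at the start; "moment": the same for the moment, N m; "grip_width": finger opening in mm; "finger_force": force on a finger pad.
Only numpy, scipy, OpenCV 4.12 (cv2) and the standard library are available. Lean on these libraries where they do the work, as an engineer would, in place of code of your own. Each camera call takes 0.05 s, during which the arm holds its last target. There are 200 camera calls.

TASK

Pull the snapped-in keeper bar straight up off the drying stand and stand it on its legs along the rubber mat, then take every tube carrier that hangs there off its barbed hook and stand it upright, flat on the bottom, in the steel tray. Last, press the keeper back down into the stand until it is snapped fully home at both ends. Leave the other things on the bench where they are.

Things in the scene. Friction and masses are not known exactly. Their poses are not given: they have to be found in the camera images.
- stand: fixed grey drying stand. Origin on the bench under the middle hook; x the way the hooks point (towards the robot, give or take the yaw), y along the row, z up. Beam at x -58 to -42 mm, top z 154, 300 long, carries hooks at y -90, 0, 90. Columns 47 x 31 mm, top z 179, at x 48, y -150 and 150 hold the keeper's legs in sockets 36 (x) by 20 (y), 45 deep. Footprint x -62 to 72, y -168 to 168
- hook0 (a point): point on top of the hook arm at stand y -90 mm, z 150, x 0, where a carrier's window top rests; axes as the stand's. Each hook is 16 mm wide (y), 8 mm thick: a level arm from the beam to x 36, then a tip rising steeply (65 degrees) to its top at x 48 (43 to 52 with its thickness), 25 mm above the arm's top, with a small nib pointing back
- hook1 (a point): the same on the middle hook (y 0). The tip's top is 33 mm above the arm's underside and a window only 31 mm tall, so a carrier cannot be pulled straight off. Raise it 4 to 8 mm, move it out to x 25, then tilt it about 25 degrees, its block swinging outwards (+x) and its ears back, while going on outwards and up until the window is past the tip
- hook2 (a point): the same on the hook at y 90 mm. A path that clears by 4 mm, as window centre x, height above this point (mm), tilt (degrees): 0, -11, 0; 25, -8, 0; 27, -6, 15; 36, 3, 20; 40, 7, 25; 49, 14, 25; 59, 18, 25; 85, 18, 25. After that it can be raised and levelled
- keeper: loose bar 328 mm long (y), 30 wide (x), 12 high. On its middle a black grip block 60 long (y), 16 wide (x), z 12 to 52. Legs 30 (x) by 14 (y), 40 long, tips tapered to 26 by 8, under its ends (y -150, 150). Origin: middle of the underside. Seated at stand x 48, z 179, closing the hook tips; sprung balls hold it: 8 to 18 N straight up or down to pull out or snap in. 0.22 kg
- carrier0: white tube carrier: block 60 x 60 x 28 mm high with an upright plate handle in its middle, 152 mm tall in all. Origin: centre of the underside, z up, y along the plate's width. Plate 8 mm thick (x), 44 wide (y) up to z 140, then ears 56 wide to z 152. Hanging window 28 wide, z 78 to 109. About 0.22 kg, mostly in the block. Absent in some starts
- carrier1: a carrier like carrier0. Grip the 44 mm neck below the ears by its two narrow edges (closing along y, at z about 105 to 130 mm), which leaves the window free for the hook
- carrier2: a carrier like carrier0. At the start the carriers hang on the stand's hooks at stand x 0, underside at z 41 mm, axes along the stand's
- tray: a loose steel tray, open at the top, outside 112 mm (its x) by 272 mm (its y) by 26 mm high, walls and bottom 4 mm. Origin: centre of its underside. Three carriers stand in it in a row along y, for instance at y = -88, 0 and 88 mm. Mass 0.8 kg; it may get shifted
- mat: a fixed flat grey rubber mat on the bench, 76 mm (x) by 360 mm (y), 3 mm thick, between the robot and the tray. Origin: centre of its underside
- bottle: bystander: a bottle 64 mm across, 135 mm tall
- tip_box: bystander: a pipette tip box 85 x 120 x 55 mm
- tube_rack: bystander: a low yellow tube rack 75 x 120 mm, 34 mm high
- beaker: bystander: a beaker 72 mm across, 90 mm tall
- jar: bystander: a jar 70 mm across, 85 mm tall
- flask: bystander: an amber bottle 60 mm across, 150 mm tall
Not all that is in view belongs to the job. What is shaped like the carrier0 but purple is not meant.

How it is judged:
By the outcome, as a careful person would: the job done as asked, in the order asked, and still so for the second after the job is handed in, with the robot touching nothing.
Of carrier0, carrier1, carrier2 only 2 to 3 are there at a start; the rules pass over those that are not, and their reading is None.
At some moment in a run one of tray may be knocked a few centimetres aside while the robot is not near it.
Once in a run the grip may slacken for a moment while it holds something.
It also fails if it takes over 200 s, if anything falls off the work surface, if the arm or the gripper's body presses on something with over 40 N, if the wrist force passes 120 N, or if a joint passes its speed limit or range.

## Working session

There is one attempt and no reset: what is moved stays moved. The work goes in short steps, Python scripts to look and compute and a shell command to move; the robot and the scene stay as the last step left them, time stands still between calls to the robot, and variables do not carry over. Pictures are saved under pics/ and viewed, at most 14 in all, crops included, and the job is handed in when it is done.

```bash
mkdir -p pics; python3 - <<'E'
from plant import bot
import cv2,numpy as np
for n in("side","top"):
    cv2.imwrite(f"pics/{n}0.png",bot.capture(n)); p=bot.camera_params(n); print(n,p["fovy"],p["cx"],p["cy"],np.round(p["camera_from_world"],4).tolist())
print(bot.get_obs())
E
```

```text
side 43.096778415716045 288.3261260783651 210.14439089729828 [[0.9878, -0.1554, 0.0117, -555.6568], [-0.1135, -0.7689, -0.6292, 156.2861], [0.1067, 0.6201, -0.7772, 1538.1923], [0.0, 0.0, 0.0, 1.0]]
top 47.36903595041078 285.56736112269436 209.93781257954927 [[-0.0213, -0.9996, 0.0191, -3.6388], [-0.9913, 0.0186, -0.1303, 561.9253], [0.1299, -0.0217, -0.9913, 1571.3409], [0.0, 0.0, 0.0, 1.0]]
{'time': 0.1, 'joint_positions': array([ 1.00302557e+00,  3.42638738e-01,  1.52492918e+00,  3.58926281e-05,
        1.27543602e+00, -1.45981052e-01]), 'dq': array([-8.84055914e-04, -2.98227031e-03,  1.09090867e-03,  1.14091797e-04,
       -6.37966922e-05, -4.62021335e-04]), 'tau': array([ 1.37498180e-03, -4.32005167e+01, -2.44695067e+01,  7.17864675e-02,
        5.25536493e-02, -7.09362280e-05]), 'tool_pos': array([214.70093852, 478.70427814, 243.11920547]), 'tcp_rot': array([-3.14020138e+00, -2.39247866e-04,  2.71979231e+00]), 'contact_force': array([ 1.15631641,  0.94886367, -0.46706349]), 'moment': array([-0.03862994,  0.01903092,  0.00066943]), 'finger_force': 0.0, 'grip_width': 91.75736432155877}
```

View pics/top0.png

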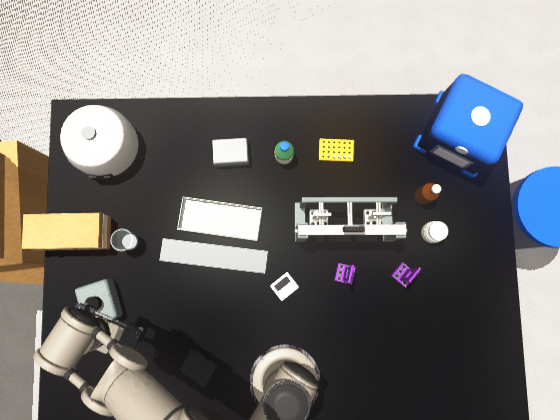

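View pics/side0.png

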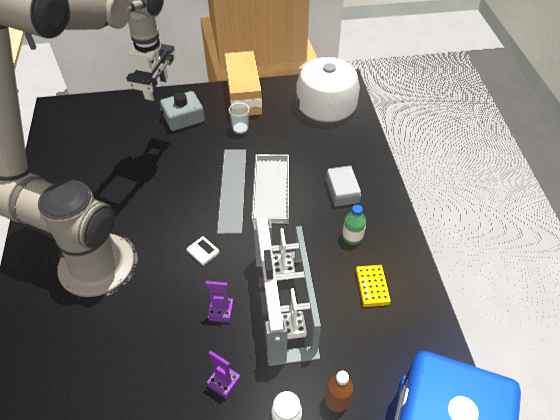

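The top view shows the tray (~220,218), the mat (~213,256) and the stand with its keeper (~351,231). Carriers hang on the outer hooks (~318 and ~378), and the middle hook (~350) is empty. The purple decoys are at (345,273) and (405,274). Next I'll zoom in to measure.

```bash
cat > h.py <<'E'
from plant import bot
import cv2,numpy as np
from scipy.optimize import least_squares
from scipy.spatial.transform import Rotation as R
def cam(n):
    p=bot.camera_params(n); f=210/np.tan(np.radians(p["fovy"]/2)); return dict(f=f,c=np.array([p["cx"],p["cy"]]),T=np.array(p["camera_from_world"]))
def proj(c,P):
    P=np.atleast_2d(P)@c["T"][:3,:3].T+c["T"][:3,3]; return c["f"]*P[:,:2]/P[:,2:]+c["c"]
def ray(c,uv,z):
    d=np.r_[(np.array(uv)-c["c"])/c["f"],1]; Rm=c["T"][:3,:3]; o=-Rm.T@c["T"][:3,3]; d=Rm.T@d
    return o+d*(z-o[2])/d[2]
def fit(obs,x0):
    "obs: list of (cam, local pts Nx3, pixels Nx2); pose x,y,yaw"
    def r(x):
        M=R.from_euler('z',x[2]).as_matrix()
        return np.concatenate([(proj(c,np.array(P)@M.T+[x[0],x[1],0])-np.array(uv)).ravel() for c,P,uv in obs])
    s=least_squares(r,x0,x_scale=[100,100,1]); return s.x,np.round(s.fun.reshape(-1,2),1)
def snap(n,name,crop=None,k=1):
    c=cam(n); im=bot.capture(n); cv2.imwrite(f"pics/{name}_raw.png",im)
    return c,im
E
python3 - <<'E'
import cv2
a=cv2.imread("pics/top0.png")[185:300,155:415]; cv2.imwrite("pics/top0c.png",cv2.resize(a,None,fx=3,fy=3,interpolation=cv2.INTER_CUBIC))
E
```

```text
(no output)
```

View pics/top0c.png

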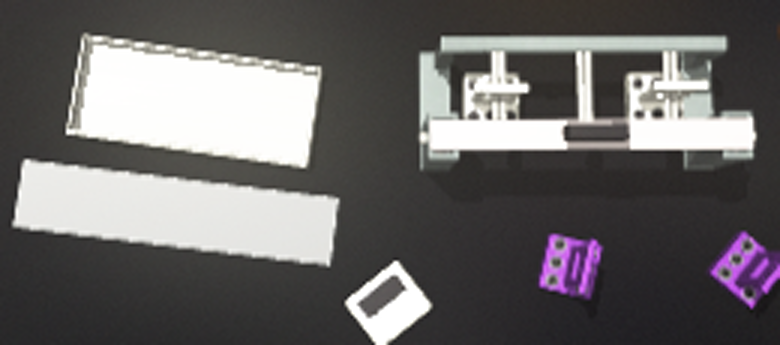

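The crop shows the keeper top corners at (430,120) to (755,148), and the grip block at (565..629, 124..140). The tray corners are about (84,34), (321,67), (307,167), (67,134), and the mat corners (25,159), (339,198), (330,265), (13,227).

```bash
python3 - <<'E'
from h import *
c=cam("top"); px=lambda L:[((u+.5)/3+154.5,(v+.5)/3+184.5) for u,v in L]
def rect(a,b,z): return [[-a,-b,z],[-a,b,z],[a,b,z],[a,-b,z]]
# local x toward robot (-x world), local y = world -y => yaw ~pi
x,e=fit([(c,rect(56,136,26),px([(84,34),(321,67),(307,167),(67,134)]))],[600,250,3.1]); print("tray",x,e.tolist())
x,e=fit([(c,rect(38,180,3),px([(25,159),(339,198),(330,265),(13,227)]))],[500,250,3.1]); print("mat",x,e.tolist())
K=[[33,-164,191],[33,164,191],[63,164,191],[63,-164,191]]
x,e=fit([(c,K,px([(430,120),(752,115),(755,149),(431,151)])),(c,[[-58,-150,154],[-58,150,154]],px([(441,38),(726,38)]))],[600,-150,3.1]); print("stand",x,e.tolist())
G=[[40,-30,231],[40,30,231],[56,30,231],[56,-30,231]]
print(fit([(c,G,px([(565,124),(629,124),(629,140),(565,140)]))],[600,-150,3.1]))
M=R.from_euler('z',x[2]).as_matrix()
print("keeper xy",(M@[48,0,0])[:2]+x[:2])
E
```

```text
tray [539.65917597 207.46029288   2.98413149] [[-0.4, 0.3], [0.3, 0.3], [0.2, -0.2], [-0.2, -0.4]]
mat [415.9331215  230.76771637   2.9992239 ] [[-0.6, 0.1], [0.2, 0.0], [0.4, 0.1], [-0.1, -0.2]]
stand [ 526.08339162 -212.15263645    3.13065493] [[-0.1, 0.3], [0.5, 1.1], [-0.1, -0.4], [-0.3, -0.1], [-0.2, -0.2], [0.3, -0.9]]
(array([ 524.93195447, -210.93394676,    3.11984875]), array([[ 0.5, -0.1],
       [-0.6, -0. ],
       [-0.4,  0.1],
       [ 0.5,  0. ]]))
keeper xy [ 478.0862628  -211.62763606]
```

```bash
A='[[[0.29,-0.77,0.12],[0,0,-0.32],1],[[0.29,-0.77,0.12],[0,0,-0.32],1],[[0.29,-0.77,0.12],[0,0,-0.32],1],[[0.29,-0.77,0.12],[0,0,-0.32],1],[[0.29,-0.77,0.12],[0,0,-0.32],1],[[0.29,-0.77,0.12],[0,0,-0.32],1],[[0.29,-0.77,0.12],[0,0,-0.32],1],[[0.29,-0.77,0.12],[0,0,-0.32],1],[[0.29,-0.77,0.12],[0,0,-0.32],1],[[0.29,-0.77,0.12],[0,0,-0.32],1]]' ; : ; python3 -m pendant '[[[0.29,-0.77,0.12],[0,0,-0.32],1],[[0.29,-0.77,0.12],[0,0,-0.32],1],[[0.29,-0.77,0.12],[0,0,-0.32],1],[[0.29,-0.77,0.12],[0,0,-0.32],1],[[0.29,-0.77,0.12],[0,0,-0.32],1],[[0.29,-0.77,0.12],[0,0,-0.32],1],[[0.29,-0.77,0.12],[0,0,-0.32],1],[[0.29,-0.77,0.12],[0,0,-0.32],1],[[0.29,-0.77,0.12],[0,0,-0.32],1],[[0.29,-0.77,0.12],[0,0,-0.32],1]]'
```

```text
time: 0.93
tool_pos: [301.9, 246.8, 279.7]
tcp_rot: [-3.141, -0.0, 2.334]
contact_force: [0.2, 0.4, -0.7]
grip_width: 91.3
finger_force: 0.0
```

```bash
python3 -m pendant '[[[0.29,-0.77,0.12],[0,0,-0.32],1],[[0.29,-0.77,0.12],[0,0,-0.32],1],[[0.29,-0.77,0.12],[0,0,-0.32],1],[[0.29,-0.77,0.12],[0,0,-0.32],1],[[0.29,-0.77,0.12],[0,0,-0.32],1],[[0.29,-0.77,0.12],[0,0,-0.32],1],[[0.29,-0.77,0.12],[0,0,-0.32],1],[[0.29,-0.77,0.12],[0,0,-0.32],1],[[0.29,-0.77,0.12],[0,0,-0.32],1],[[0.29,-0.77,0.12],[0,0,-0.32],1]]' >/dev/null
python3 -m pendant '[[[0.29,-0.77,0.12],[0,0,-0.32],1],[[0.29,-0.77,0.12],[0,0,-0.32],1],[[0.29,-0.77,0.12],[0,0,-0.32],1],[[0.29,-0.77,0.12],[0,0,-0.32],1],[[0.29,-0.77,0.12],[0,0,-0.32],1],[[0.29,-0.77,0.12],[0,0,-0.32],1],[[0.29,-0.77,0.12],[0,0,-0.32],1],[[0.29,-0.77,0.12],[0,0,-0.32],1],[[0.29,-0.77,0.12],[0,0,-0.32],1],[[0,0,0],[0,0,-0.32],1]]'
python3 - <<'E'
from h import *
c,im=snap("wrist","w1"); T=np.linalg.inv(c["T"]); print(T.round(2).tolist(),c["f"],c["c"])
print(proj(c,[[478,-212,231]]))
E
```

```text
time: 2.6
tool_pos: [468.2, -194.5, 347.6]
tcp_rot: [-3.142, 0.001, 1.563]
contact_force: [-0.1, -0.2, 0.3]
grip_width: 92.0
finger_force: 0.0
[[1.0, -0.01, -0.0, 468.84], [-0.01, -0.96, -0.27, -124.24], [-0.0, 0.27, -0.96, 488.74], [0.0, 0.0, 0.0, 1.0]] 336.2089927556735 [280.3708138  208.65437245]
[[292.54733197 228.26622775]]
```

View pics/w1_raw.png

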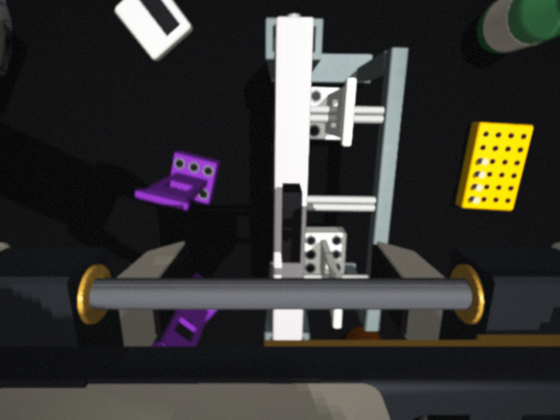

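The wrist view shows the keeper's far-end corners at (277,16) and (312,17), the grip block's far top corners at (283,185) and (301,185), and the beam's far corner at (406,48). The middle hook is empty.

```bash
cat >> h.py <<'E'
def see(n,name,box,k):
    c,im=snap(n,name); u0,v0,u1,v1=box; cv2.imwrite(f"pics/{name}.png",cv2.resize(im[v0:v1,u0:u1],None,fx=k,fy=k,interpolation=cv2.INTER_CUBIC)); return c,im
E
python3 - <<'E'
from h import *
c=cam("wrist");t=cam("top")
px=lambda L:[((u+.5)/3+154.5,(v+.5)/3+184.5) for u,v in L]
K=[[63,-164,191],[33,-164,191],[-58,-150,154],[40,-30,231],[56,-30,231]];uv=[(277,16),(312,17),(406,48),(301,185),(283,185)]
x,e=fit([(c,K,uv)],[525,-211,3.13]);print(x,e.tolist())
im=cv2.imread("pics/w1_raw.png"); g=cv2.cvtColor(im,cv2.COLOR_BGR2GRAY)
for r in (60,110,150):
  print(r,g[r,265:322:1].tolist())
def P(x,p): return R.from_euler('z',x[2]).as_matrix()@p+[x[0],x[1],0]
print(P(x,[48,0,0]))
E
```

```text
[ 522.83365541 -209.74854132    3.10974054] [[-1.4, -3.0], [1.5, -3.1], [2.8, -2.4], [-0.0, 5.0], [-2.5, 4.5]]
60 [34, 41, 51, 55, 54, 56, 56, 53, 53, 64, 120, 200, 241, 249, 249, 249, 249, 250, 250, 251, 251, 250, 249, 250, 251, 251, 251, 251, 251, 251, 251, 251, 252, 252, 252, 251, 252, 251, 251, 251, 252, 252, 252, 252, 252, 248, 222, 142, 86, 80, 79, 82, 79, 84, 108, 143, 175]
110 [13, 12, 13, 6, 9, 14, 14, 7, 24, 66, 158, 232, 248, 250, 249, 249, 249, 250, 250, 250, 250, 250, 250, 250, 251, 251, 251, 251, 251, 251, 251, 252, 252, 252, 252, 251, 251, 251, 252, 252, 252, 252, 252, 250, 237, 220, 223, 229, 230, 230, 231, 231, 230, 230, 232, 230, 231]
150 [15, 12, 15, 14, 13, 18, 17, 16, 46, 110, 196, 241, 249, 249, 248, 248, 249, 249, 249, 250, 249, 249, 249, 249, 250, 251, 250, 250, 250, 251, 252, 251, 251, 250, 250, 250, 251, 251, 251, 251, 251, 251, 247, 212, 114, 34, 18, 16, 21, 18, 22, 19, 20, 18, 18, 19, 21]
[ 474.85800272 -208.21989841    0.        ]
```

```bash
python3 - <<'E'
from h import *
c=cam("wrist");t=cam("top")
px=lambda L:[((u+.5)/3+154.5,(v+.5)/3+184.5) for u,v in L]
K=[[63,-164,191],[33,-164,191],[-58,-150,154],[40,-30,191],[56,-30,191]];uv=[(276.5,16),(311.5,17),(406,48),(301,185),(283,185)]
x,e=fit([(c,K,uv)],[525,-211,3.13]);print(x,e.tolist())
def P(x,p): return R.from_euler('z',x[2]).as_matrix()@p+[x[0],x[1],0]
print(P(x,[48,0,0]))
K2=[[33,-164,191],[33,164,191],[63,164,191],[63,-164,191],[-58,-150,154],[-58,150,154],[40,-30,231],[40,30,231],[56,30,231],[56,-30,231]]
x,e=fit([(c,K,uv),(t,K2,px([(430,120),(752,117),(755,149),(431,151),(441,38),(726,38),(565,124),(629,124),(629,140),(565,140)]))],[525,-211,3.13]);print(x,e.tolist())
print(P(x,[48,0,0]))
E
```

```text
[ 525.07379285 -212.0993736     3.12774212] [[-1.8, 1.8], [1.0, 1.0], [2.2, -0.9], [-0.8, -1.1], [-0.5, -1.2]]
[ 477.07839687 -211.43456926    0.        ]
[ 525.16309048 -212.01257223    3.12820174] [[-1.7, 1.7], [1.0, 0.9], [2.2, -1.1], [-0.7, -1.2], [-0.5, -1.2], [-0.2, 0.5], [0.4, 0.9], [-0.2, 0.1], [-0.4, 0.1], [-0.2, -0.0], [0.3, -0.5], [0.9, -0.1], [-0.1, -0.2], [0.1, -0.1], [1.1, 0.0]]
[ 477.16739402 -211.36982752    0.        ]
```

```bash
python3 -m pendant '[[[0.1,-0.19,-0.5],[0,0,-0.05],1],[[0.1,-0.19,-0.5],[0,0,0],1],[[0.1,-0.18,-0.5],[0,0,0],1],[[0,0,-0.5],[0,0,0],1],[[0,0,-0.5],[0,0,0],1],[[0,0,-0.5],[0,0,0],1],[[0,0,-0.5],[0,0,0],1],[[0,0,-0.5],[0,0,0],1],[[0,0,-0.48],[0,0,0],1],[[0,0,0],[0,0,0],1]]'
python3 -m pendant '[[[0,0,0],[0,0,0],-1],[[0,0,0],[0,0,0],-1],[[0,0,0],[0,0,0],-1],[[0,0,0],[0,0,0],-1],[[0,0,0],[0,0,0],-1],[[0,0,0],[0,0,0],-1],[[0,0,0],[0,0,0],-1],[[0,0,0],[0,0,0],-1],[[0,0,0],[0,0,0],-1],[[0,0,0],[0,0,0],-1]]'
```

```text
time: 3.48
tool_pos: [474.7, -206.3, 210.9]
tcp_rot: [-3.137, -0.003, 1.563]
contact_force: [-0.4, -0.1, -0.1]
grip_width: 91.6
finger_force: 0.0
time: 4.32
tool_pos: [476.2, -207.7, 213.7]
tcp_rot: [3.142, -0.0, 1.562]
contact_force: [-0.3, -0.4, -0.0]
grip_width: 29.5
finger_force: 0.0
```

```bash
python3 -m pendant '[[[0.03,-0.12,0],[0,0,-0.05],-1],[[0,0,0],[0,0,0],-1],[[0,0,0],[0,0,0],-1],[[0,0,0],[0,0,0],-1],[[0,0,0],[0,0,0],-1],[[0,0,0],[0,0,0],-1],[[0,0,0],[0,0,0],-1],[[0,0,0],[0,0,0],-1],[[0,0,0],[0,0,0],-1],[[0,0,0],[0,0,0],-1]]'
python3 -m pendant '[[[0,0,0.1],[0,0,0],-1],[[0,0,0.1],[0,0,0],-1],[[0,0,0.1],[0,0,0],-1],[[0,0,0.1],[0,0,0],-1],[[0,0,0.1],[0,0,0],-1],[[0,0,0.1],[0,0,0],-1],[[0,0,0.1],[0,0,0],-1],[[0,0,0.1],[0,0,0],-1],[[0,0,0.1],[0,0,0],-1],[[0,0,0.1],[0,0,0],-1]]'
```

```text
time: 5.15
tool_pos: [477.1, -211.3, 213.7]
tcp_rot: [3.141, 0.0, 1.556]
contact_force: [0.1, -1.8, -1.4]
grip_width: 15.6
finger_force: 30.0
time: 5.98
tool_pos: [477.2, -211.2, 244.2]
tcp_rot: [3.141, 0.0, 1.556]
contact_force: [-0.2, 0.5, -3.0]
grip_width: 15.6
finger_force: 30.0
```

```bash
python3 -m pendant '[[[0,0,0.2],[0,0,0],-1],[[0,0,0.2],[0,0,0],-1],[[0,0,0.2],[0,0,0],-1],[[0,0,0.2],[0,0,0],-1],[[0,0,0.2],[0,0,0],-1],[[0,0,0.2],[0,0,0],-1],[[0,0,0.2],[0,0,0],-1],[[0,0,0.2],[0,0,0],-1],[[0,0,0.2],[0,0,0],-1],[[0,0,0.2],[0,0,0],-1]]'
python3 -m pendant '[[[-0.1,0.74,0],[0,0,-0.054],-1],[[-0.1,0.74,0],[0,0,-0.054],-1],[[-0.1,0.74,0],[0,0,-0.054],-1],[[-0.1,0.74,0],[0,0,-0.054],-1],[[-0.1,0.74,0],[0,0,-0.054],-1],[[-0.1,0.74,0],[0,0,-0.054],-1],[[-0.1,0.74,0],[0,0,-0.054],-1],[[-0.1,0.74,0],[0,0,-0.054],-1],[[-0.1,0.74,0],[0,0,-0.054],-1],[[-0.1,0.74,0],[0,0,-0.054],-1]]'
python3 -m pendant '[[[-0.1,0.74,0],[0,0,-0.054],-1],[[-0.1,0.74,0],[0,0,-0.054],-1],[[-0.1,0.74,0],[0,0,-0.054],-1],[[-0.1,0.74,0],[0,0,-0.054],-1],[[-0.1,0.74,0],[0,0,-0.054],-1],[[-0.1,0.74,0],[0,0,-0.054],-1],[[-0.1,0.74,0],[0,0,-0.054],-1],[[-0.1,0.74,0],[0,0,-0.054],-1],[[-0.1,0.7,0],[0,0,-0.054],-1],[[0,0,0],[0,0,0],-1]]'
python3 - <<'E'
from h import *
for n in("top","side"): snap(n,"k1"+n)
a=cv2.imread("pics/k1top_raw.png")[150:300,130:420]; b=cv2.imread("pics/k1side_raw.png")[130:380,190:480]
cv2.imwrite("pics/k1.png",np.vstack([cv2.resize(a,None,fx=1.5,fy=1.5),cv2.resize(b,None,fx=1.5,fy=1.5)]))
E
```

```text
time: 6.82
tool_pos: [477.1, -211.3, 304.3]
tcp_rot: [3.142, 0.0, 1.556]
contact_force: [1.3, 0.3, -2.1]
grip_width: 15.5
finger_force: 30.0
time: 7.65
tool_pos: [446.8, 11.7, 304.2]
tcp_rot: [3.141, 0.0, 1.491]
contact_force: [0.4, 0.8, -1.6]
grip_width: 15.9
finger_force: 30.0
time: 8.48
tool_pos: [419.5, 212.2, 304.1]
tcp_rot: [-3.141, -0.002, 1.435]
contact_force: [-0.6, -0.3, -2.4]
grip_width: 15.6
finger_force: 30.0
```

View pics/k1.png

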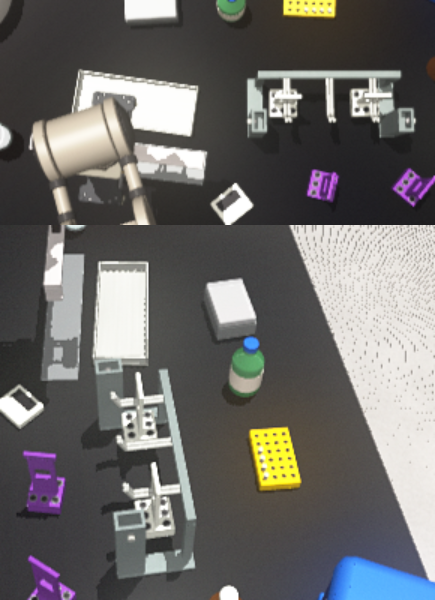

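The keeper is off and held level, and the carriers are on hook0 and hook2. I'll lower it onto the mat.

```bash
python3 -m pendant '[[[-0.07,0.36,0],[0,0,-0.05],-1],[[-0.06,0.36,-0.3],[0,0,0],-1],[[0,0,-0.8],[0,0,0],-1],[[0,0,-0.8],[0,0,0],-1],[[0,0,-0.8],[0,0,0],-1],[[0,0,-0.8],[0,0,0],-1],[[0,0,-0.8],[0,0,0],-1],[[0,0,-0.8],[0,0,0],-1],[[0,0,-0.8],[0,0,0],-1],[[0,0,-0.6],[0,0,0],-1]]'
python3 -m pendant '[[[0,0,-0.3],[0,0,0],-1],[[0,0,-0.3],[0,0,0],-1],[[0,0,-0.1],[0,0,0],-1],[[0,0,-0.1],[0,0,0],-1],[[0,0,-0.1],[0,0,0],-1],[[0,0,0],[0,0,0],-1],[[0,0,0],[0,0,0],-1],[[0,0,0],[0,0,0],-1],[[0,0,0],[0,0,0],-1],[[0,0,0],[0,0,0],-1]]'
```

```text
time: 9.42
tool_pos: [415.5, 230.2, 106.5]
tcp_rot: [-3.14, 0.001, 1.426]
contact_force: [-0.9, -0.3, -2.2]
grip_width: 15.9
finger_force: 30.0
time: 10.25
tool_pos: [416.5, 231.0, 82.1]
tcp_rot: [3.141, -0.0, 1.427]
contact_force: [-0.2, -0.6, -0.9]
grip_width: 15.8
finger_force: 30.0
```

```bash
python3 -m pendant '[[[0,0,-0.05],[0,0,0],-1],[[0,0,0],[0,0,0],-1],[[0,0,-0.05],[0,0,0],-1],[[0,0,0],[0,0,0],-1],[[0,0,0],[0,0,0],-1],[[0,0,0],[0,0,0],-1],[[0,0,0],[0,0,0],-1],[[0,0,0],[0,0,0],-1],[[0,0,0],[0,0,0],-1],[[0,0,0],[0,0,0],-1]]'
python3 -m pendant '[[[0,0,-0.03],[0,0,0],-1],[[0,0,0],[0,0,0],-1],[[0,0,0],[0,0,0],-1],[[0,0,0],[0,0,0],-1],[[0,0,0],[0,0,0],-1],[[0,0,0],[0,0,0],-1],[[0,0,0],[0,0,0],-1],[[0,0,0],[0,0,0],-1],[[0,0,0],[0,0,0],-1],[[0,0,0],[0,0,0],-1]]'
```

```text
time: 11.08
tool_pos: [416.3, 230.9, 78.7]
tcp_rot: [3.141, -0.0, 1.427]
contact_force: [-0.6, -3.6, 1.6]
grip_width: 16.1
finger_force: 30.0
time: 11.92
tool_pos: [416.3, 231.0, 77.9]
tcp_rot: [3.141, -0.0, 1.427]
contact_force: [-0.0, -1.7, 3.7]
grip_width: 16.1
finger_force: 30.0
```

```bash
python3 -m pendant '[[[0,0,0],[0,0,0],1],[[0,0,0],[0,0,0],1],[[0,0,0],[0,0,0],1],[[0,0,0],[0,0,0],1],[[0,0,0],[0,0,0],1],[[0,0,0],[0,0,0],1],[[0,0,0],[0,0,0],1],[[0,0,0],[0,0,0],1],[[0,0,0],[0,0,0],1],[[0,0,0],[0,0,0],1]]'
python3 -m pendant '[[[0,0,0.3],[0,0,0],1],[[0,0,0.5],[0,0,0],1],[[0,0,0.5],[0,0,0],1],[[0,0,0.7],[0,0,0],1],[[0,0,0.8],[0,0,0],1],[[0,0,0.9],[0,0,0],1],[[0,0,0.9],[0,0,0],1],[[0,0,0.9],[0,0,0],1],[[0,0,0.9],[0,0,0],1],[[0,0,0.9],[0,0,0],1]]'
python3 - <<'E'
from h import *
t=cam("top")
for p in [(345,273),(405,274)]: print(ray(t,p,14).round(),ray(t,p,100).round())
zg=116
for tab in [[(0,-15.5,0),(0,-11,0),(25,-8,0),(27,-6,15),(36,3,20),(40,7,25),(49,14,25),(59,18,25),(85,18,25)]]:
  q=None
  for x,h,a in tab:
    r=np.radians(a);d=zg-2-93.5;p=np.array([x-d*np.sin(r),150+h+d*np.cos(r),a])
    print(p.round(1), None if q is None else ((p-q)/[-30,30,np.degrees(.12)]).round(2).tolist()); q=p
E
```

```text
time: 12.75
tool_pos: [416.2, 230.9, 77.9]
tcp_rot: [3.141, 0.0, 1.427]
contact_force: [-0.1, 0.3, 0.7]
grip_width: 77.6
finger_force: 0.0
time: 13.58
tool_pos: [415.8, 230.7, 299.1]
tcp_rot: [3.141, -0.0, 1.427]
contact_force: [1.0, 0.6, 0.1]
grip_width: 92.0
finger_force: 0.0
[ 348. -210.   14.] [ 348. -198.  100.]
[ 340. -413.   14.] [ 341. -390.  100.]
[  0. 155.   0.] None
[  0.  159.5   0. ] [-0.0, 0.15, 0.0]
[ 25.  162.5   0. ] [-0.83, 0.1, 0.0]
[ 21.7 163.8  15. ] [0.11, 0.04, 2.18]
[ 29.  172.3  20. ] [-0.24, 0.28, 0.73]
[ 31.3 175.6  25. ] [-0.08, 0.11, 0.73]
[ 40.3 182.6  25. ] [-0.3, 0.23, 0.0]
[ 50.3 186.6  25. ] [-0.33, 0.13, 0.0]
[ 76.3 186.6  25. ] [-0.87, 0.0, 0.0]
```

```bash
python3 -m pendant '[[[0.18,-0.59,0],[0,0,0.71],1],[[0.18,-0.59,0],[0,0,0.71],1],[[0.18,-0.59,0],[0,0,0.71],1],[[0.18,-0.59,0],[0,0,0.71],1],[[0.18,-0.59,0],[0,0,0.71],1],[[0.18,-0.59,0],[0,0,0.71],1],[[0.18,-0.59,0],[0,0,0.71],1],[[0.18,-0.59,0],[0,0,0.71],1],[[0.18,-0.59,0],[0,0,0.71],1],[[0.18,-0.59,0],[0,0,0.71],1]]'
python3 -m pendant '[[[0.18,-0.59,0],[0,0,0.71],1],[[0.18,-0.59,0],[0,0,0.71],1],[[0.18,-0.59,0],[0,0,0.71],1],[[0.18,-0.59,0],[0,0,0.71],1],[[0.18,-0.59,0],[0,0,0.71],1],[[0.18,-0.59,0],[0,0,0.71],1],[[0.18,-0.59,0],[0,0,0.71],1],[[0.18,-0.59,0],[0,0,0.71],1],[[0.2,-0.59,0],[0,0,0.71],1],[[0,0,0],[0,0,0],1]]'
python3 -m pendant '[[[0,0,0],[0,0,0],1],[[0,0,0],[0,0,0],1],[[0,0,0],[0,0,0],1],[[0,0,0],[0,0,0],1],[[0,0,0],[0,0,0],1],[[0,0,0],[0,0,0],1],[[0,0,0],[0,0,0],1],[[0,0,0],[0,0,0],1],[[0,0,0],[0,0,0],1],[[0,0,0],[0,0,0],1]]'
python3 - <<'E'
from h import *
c,im=snap("wrist","w2")
M=R.from_euler('z',3.128).as_matrix(); S=lambda p:M@p+[525.2,-212,0]
for p in [[-4,-118,193],[-4,-62,193],[4,-118,193],[4,-62,193],[48,-98,175],[48,-82,175],[-58,-150,154],[-42,0,154]]:
    u=proj(c,S(np.array(p)))[0]; cv2.circle(im,tuple(int(round(i)) for i in u),3,(0,0,255),1); print(u.round())
cv2.imwrite("pics/w2.png",im)
E
```

```text
time: 14.42
tool_pos: [470.1, 53.0, 297.6]
tcp_rot: [3.141, 0.0, 2.283]
contact_force: [-0.5, 0.2, -1.0]
grip_width: 91.5
finger_force: 0.0
time: 15.25
tool_pos: [519.9, -108.1, 297.2]
tcp_rot: [-3.14, 0.001, 3.047]
contact_force: [-0.0, -0.6, 0.3]
grip_width: 91.6
finger_force: 0.0
time: 16.08
tool_pos: [519.4, -105.4, 296.8]
tcp_rot: [3.142, -0.0, 3.045]
contact_force: [-0.5, 0.3, -0.0]
grip_width: 91.9
finger_force: 0.0
[298. 226.]
[225. 232.]
[297. 216.]
[224. 222.]
[267. 158.]
[246. 159.]
[334. 266.]
[170. 262.]
```

View pics/w2.png

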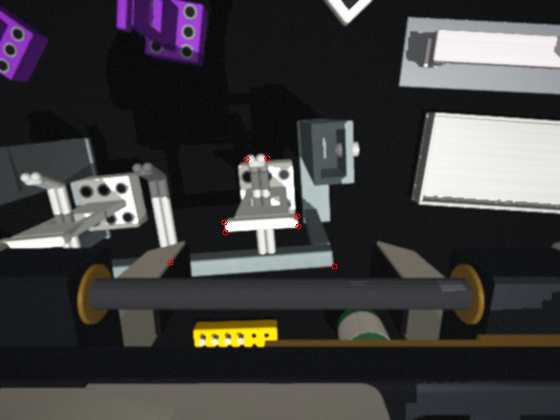

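```bash
python3 -m pendant '[[[0.12,-0.28,-0.4],[0,0,0.35],1],[[0.11,-0.27,-0.4],[0,0,0.34],1],[[0,0,-0.6],[0,0,0],1],[[0,0,-0.6],[0,0,0],1],[[0,0,-0.6],[0,0,0],1],[[0,0,-0.6],[0,0,0],1],[[0,0,-0.6],[0,0,0],1],[[0,0,-0.5],[0,0,0],1],[[0,0,-0.4],[0,0,0],1],[[0,0,0],[0,0,0],1]]'
python3 -m pendant '[[[0,0,0],[0,0,0],1],[[0,0,0],[0,0,0],1],[[0,0,0],[0,0,0],-1],[[0,0,0],[0,0,0],-1],[[0,0,0],[0,0,0],-1],[[0,0,0],[0,0,0],-1],[[0,0,0],[0,0,0],-1],[[0,0,0],[0,0,0],-1],[[0,0,0],[0,0,0],-1],[[0,0,0],[0,0,0],-1]]'
python3 -m pendant '[[[0,0,0],[0,0,0],-1],[[0,0,0],[0,0,0],-1],[[0,0,0],[0,0,0],-1],[[0,0,0],[0,0,0],-1],[[0,0,0],[0,0,0],-1],[[0,0,0],[0,0,0],-1],[[0,0,0],[0,0,0],-1],[[0,0,0],[0,0,0],-1],[[0,0,0],[0,0,0],-1],[[0,0,0],[0,0,0],-1]]'
```

```text
time: 16.97
tool_pos: [525.0, -121.4, 153.4]
tcp_rot: [3.14, -0.005, 3.128]
contact_force: [-0.4, 0.5, -0.1]
grip_width: 91.9
finger_force: 0.0
time: 17.8
tool_pos: [526.4, -121.8, 156.0]
tcp_rot: [3.141, 0.0, 3.128]
contact_force: [-0.2, 0.2, 1.1]
grip_width: 54.5
finger_force: 30.0
time: 18.63
tool_pos: [526.4, -121.9, 155.9]
tcp_rot: [3.142, 0.0, 3.128]
contact_force: [0.2, 1.2, 2.5]
grip_width: 53.9
finger_force: 30.0
```

```bash
python3 - <<'E'
from h import *
c,im=snap("side","s2"); d,w=snap("wrist","w3")
a=cv2.resize(im[220:340,230:350],(540,540),interpolation=cv2.INTER_CUBIC)
cv2.imwrite("pics/g1.png",np.hstack([a[:,60:460],w[:540]] if 0 else [cv2.resize(im[225:345,240:340],(350,420),interpolation=cv2.INTER_CUBIC),w[:,60:500]]))
E
```

```text
(no output)
```

View pics/g1.png

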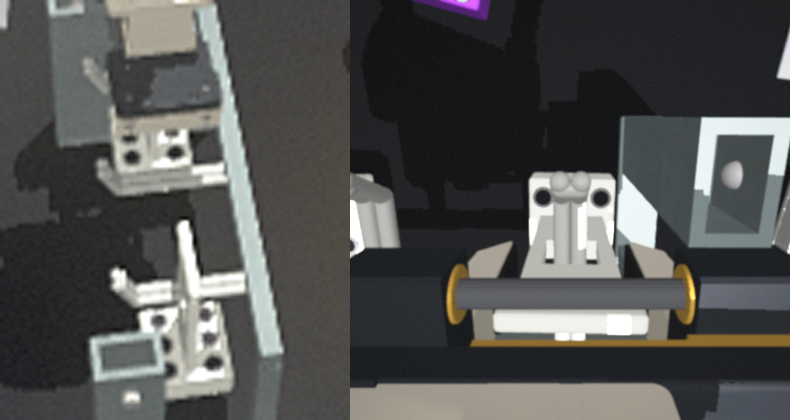

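```bash
python3 -m pendant '[[[0,0,0],[0,0,0],1],[[0,0,0],[0,0,0],1],[[0,0,0],[0,0,0],1],[[0,0,0],[0,0,0],1],[[0,0,-0.1],[0,0,0],1],[[0,0,-0.1],[0,0,0],1],[[0,0,0],[0,0,0],1],[[0,0,0],[0,0,0],1],[[0,0,0],[0,0,0],1],[[0,0,0],[0,0,0],-1]]'
python3 -m pendant '[[[0,0,0],[0,0,0],-1],[[0,0,0],[0,0,0],-1],[[0,0,0],[0,0,0],-1],[[0,0,0],[0,0,0],-1],[[0,0,0],[0,0,0],-1],[[0,0,0],[0,0,0],-1],[[0,0,0],[0,0,0],-1],[[0,0,0],[0,0,0],-1],[[0,0,0],[0,0,0],-1],[[0,0,0],[0,0,0],-1]]'
```

```text
time: 19.57
tool_pos: [526.4, -121.9, 149.9]
tcp_rot: [3.142, 0.0, 3.128]
contact_force: [-0.3, -1.0, -0.2]
grip_width: 88.4
finger_force: 0.0
time: 20.4
tool_pos: [526.4, -121.9, 149.9]
tcp_rot: [3.142, 0.0, 3.128]
contact_force: [-0.2, 1.2, 0.2]
grip_width: 50.8
finger_force: 30.0
```

```bash
python3 -m pendant '[[[0,0,0],[0,0,0],-1],[[0,0,0],[0,0,0],-1],[[0,0,0],[0,0,0],-1],[[0,0,0],[0,0,0],-1],[[0,0,0],[0,0,0],-1],[[0,0,0],[0,0,0],-1],[[0,0,0],[0,0,0],-1],[[0,0,0],[0,0,0],-1],[[0,0,0],[0,0,0],-1],[[0,0,0],[0,0,0],-1]]'
python3 - <<'E'
from h import *
c,im=snap("wrist","w4"); print(bot.get_obs()["grip_width"])
M=R.from_euler('z',3.128).as_matrix(); S=lambda p:M@p+[525.2,-212,0]
for p in [[-4,-118,193],[-4,-62,193],[4,-118,193],[4,-62,193],[30,-120,69],[30,-60,69]]:
    u=proj(c,S(np.array(p)))[0]; cv2.circle(im,tuple(int(round(i)) for i in u),3,(0,0,255),1); print(u.round())
cv2.imwrite("pics/w4.png",cv2.resize(im[150:360,130:430],None,fx=2.5,fy=2.5))
E
```

```text
time: 21.23
tool_pos: [526.4, -121.9, 149.9]
tcp_rot: [3.142, 0.0, 3.128]
contact_force: [0.4, -0.4, 1.4]
grip_width: 50.8
finger_force: 30.0
50.34723658385436
[366. 345.]
[201. 345.]
[367. 325.]
[200. 325.]
[327. 180.]
[237. 180.]
```

View pics/w4.png

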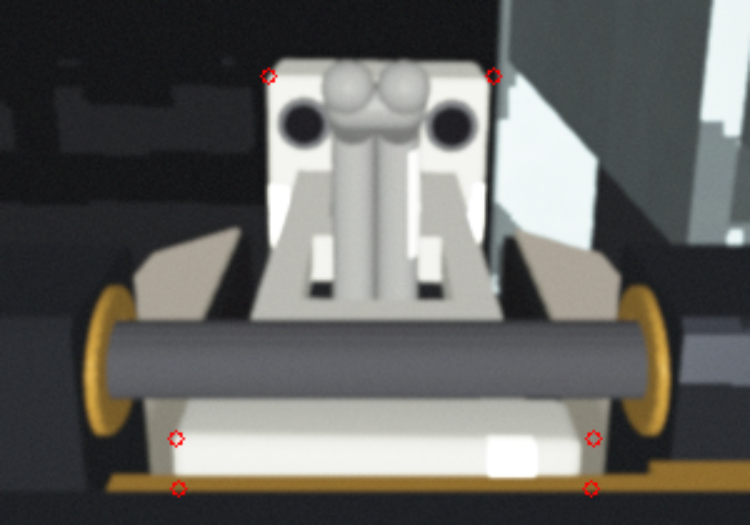

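```bash
python3 -m pendant '[[[0,0,0],[0,0,0],1],[[0,0,0],[0,0,0],1],[[0,0,0],[0,0,0],1],[[0,0,0],[0,0,0],1],[[0,0,0.3],[0,0,0],1],[[0,0,0.3],[0,0,0],1],[[0,0,0],[0,0,0],1],[[0,0,0],[0,0,0],1],[[0,0,0],[0,0,0],-1],[[0,0,0],[0,0,0],-1]]'
python3 -m pendant '[[[0,0,0],[0,0,0],-1],[[0,0,0],[0,0,0],-1],[[0,0,0],[0,0,0],-1],[[0,0,0],[0,0,0],-1],[[0,0,0],[0,0,0],-1],[[0,0,0],[0,0,0],-1],[[0,0,0],[0,0,0],-1],[[0,0,0],[0,0,0],-1],[[0,0,0],[0,0,0],-1],[[0,0,0],[0,0,0],-1]]'
```

```text
time: 22.12
tool_pos: [526.2, -121.8, 167.7]
tcp_rot: [3.141, -0.0, 3.128]
contact_force: [-0.2, -0.0, -0.5]
grip_width: 82.7
finger_force: 0.0
time: 22.95
tool_pos: [526.3, -121.9, 167.7]
tcp_rot: [3.141, -0.0, 3.128]
contact_force: [0.0, 0.3, -1.8]
grip_width: 55.1
finger_force: 30.0
```

```bash
python3 -m pendant '[[[0,0,0],[0,0,0],1],[[0,0,0],[0,0,0],1],[[0,0,0],[0,0,0],1],[[0,0,0],[0,0,0],1],[[0,0,0],[0,0,0],1],[[0,0,0.5],[0,0,0],1],[[0,0,0.7],[0,0,0],1],[[0,0,0.7],[0,0,0],1],[[0,0,0.7],[0,0,0],1],[[0,0,0.4],[0,0,0],1]]'
python3 -m pendant '[[[-0.3,0,0.3],[0,-0.6,0],1],[[-0.3,0,0.3],[0,-0.6,0],0.17],[[-0.3,0,0.1],[0,-0.6,0],0.17],[[-0.3,0,0],[0,-0.6,0],0.17],[[-0.3,-0.03,0],[0,-0.6,0],0.17],[[-0.3,-0.03,0],[0,-0.6,0],0.17],[[-0.3,0,0],[0,-0.6,0],0.17],[[-0.3,0,0],[0,-0.6,0],0.17],[[-0.27,0,0],[0,-0.29,0],0.17],[[0,0,0],[0,0,0],0.17]]'
python3 -m pendant '[[[0,0,0],[0,0,0],0.17],[[0,0,0],[0,0,0],0.17],[[0,0,0],[0,0,0],0.17],[[0,0,0],[0,0,0],0.17],[[0,0,0],[0,0,0],0.17],[[0,0,0],[0,0,0],0.17],[[0,0,0],[0,0,0],0.17],[[0,0,0],[0,0,0],0.17],[[0,0,0],[0,0,0],0.17],[[0,0,0],[0,0,0],0.17]]'
python3 -c "
from plant import bot
print(bot.get_obs()['joint_positions'].round(2))"
```

```text
time: 23.78
tool_pos: [526.9, -122.1, 260.3]
tcp_rot: [-3.141, 0.003, 3.128]
contact_force: [0.2, -1.0, 0.1]
grip_width: 91.7
finger_force: 0.0
time: 24.62
tool_pos: [444.1, -123.1, 278.0]
tcp_rot: [3.131, 0.611, 3.123]
contact_force: [0.4, 0.4, -0.1]
grip_width: 53.9
finger_force: 0.0
time: 25.45
tool_pos: [446.2, -123.7, 278.8]
tcp_rot: [3.132, 0.611, 3.125]
contact_force: [0.7, 0.0, 0.9]
grip_width: 53.8
finger_force: 0.0
[-0.68 -0.07  2.07  0.58  0.72 -2.6 ]
```

```bash
python3 -m pendant '[[[0,0,-0.2],[0,0,0],0.17],[[0.2,0,-0.286],[0,0,0],0.17],[[0.2,0,-0.286],[0,0,0],0.17],[[0.2,0,-0.286],[0,0,0],0.17],[[0.2,0,-0.286],[0,0,0],0.17],[[0.2,0,-0.286],[0,0,0],0.17],[[0.2,0,-0.286],[0,0,0],0.17],[[0.2,0,-0.286],[0,0,0],0.17],[[0.2,-0.02,-0.286],[0,0,0],0.17],[[0.2,-0.02,-0.286],[0,0,0],0.17]]'
python3 -m pendant '[[[0.098,0,-0.14],[0,0,0],0.17],[[0.098,0,-0.14],[0,0,0],0.17],[[0.098,0,-0.14],[0,0,0],0.17],[[0.098,0,-0.14],[0,0,0],0.17],[[0.098,0,-0.14],[0,0,0],0.17],[[0.098,0,-0.14],[0,0,0],0.17],[[0.098,0,-0.14],[0,0,0],0.17],[[0,0,0],[0,0,0],0.17],[[0,0,0],[0,0,0],0.17],[[0,0,0],[0,0,0],0.17]]'
python3 -m pendant '[[[0,0,0],[0,0,0],-1],[[0,0,0],[0,0,0],-1],[[0,0,0],[0,0,0],-1],[[0,0,0],[0,0,0],-1],[[0,0,0],[0,0,0],-1],[[0,0,0],[0,0,0],-1],[[0,0,0],[0,0,0],-1],[[0,0,0],[0,0,0],-1],[[0,0,0],[0,0,0],-1],[[0,0,0],[0,0,0],-1]]'
```

```text
time: 26.28
tool_pos: [500.3, -124.9, 194.7]
tcp_rot: [3.132, 0.61, 3.125]
contact_force: [-0.8, 1.0, 0.3]
grip_width: 54.0
finger_force: 0.0
time: 27.12
tool_pos: [520.8, -124.9, 166.2]
tcp_rot: [3.132, 0.611, 3.125]
contact_force: [-0.1, -1.2, 0.1]
grip_width: 54.0
finger_force: 0.1
time: 27.95
tool_pos: [520.8, -124.8, 166.3]
tcp_rot: [3.132, 0.611, 3.125]
contact_force: [-3.3, 2.2, 2.8]
grip_width: 43.6
finger_force: 30.2
```

```bash
python3 - <<'E'
from h import *
tab=np.array([(0,-15.5,0),(0,-10,0),(25,-8,0),(25.7,-7.3,5),(26.3,-6.7,10),(27,-6,15),(36,3,20),(40,7,25),(49,14,25),(59,18,25),(85,18,25)])
b=np.array([.574,.819])
q=None
for x,h,a in tab:
    r=np.radians(a);c,s=np.cos(r),np.sin(r);ex=np.array([c,s]);ez=np.array([-s,c]);W=np.array([x,150+h])
    T=W+5.7*ex+31.7*ez
    pp=W+23.5*ez; bk=b[0]*ex+b[1]*ez
    tip=[59-(np.array(t)-pp)@bk for t in[(52,175),(43,175),(36,150)]]
    low=pp+59*bk; lat=np.array([bk[1],-bk[0]]); cor=low+37.5*lat
    print((x,h,a),T.round(1),None if q is None else ((np.r_[T,a]-q)/[-30,30,np.degrees(.12)]).round(3).tolist(),"tipclear",np.round(tip,0),"bodycorner",cor.round()); q=np.r_[T,a]
E
```

```text
(np.float64(0.0), np.float64(-15.5), np.float64(0.0)) [  5.7 166.2] None tipclear [15. 20. 45.] bodycorner [ 65. 185.]
(np.float64(0.0), np.float64(-10.0), np.float64(0.0)) [  5.7 171.7] [-0.0, 0.183, 0.0] tipclear [20. 25. 49.] bodycorner [ 65. 190.]
(np.float64(25.0), np.float64(-8.0), np.float64(0.0)) [ 30.7 173.7] [-0.833, 0.067, 0.0] tipclear [36. 41. 65.] bodycorner [ 90. 192.]
(np.float64(25.7), np.float64(-7.3), np.float64(5.0)) [ 28.6 174.8] [0.069, 0.036, 0.727] tipclear [37. 42. 67.] bodycorner [ 86. 198.]
(np.float64(26.3), np.float64(-6.7), np.float64(10.0)) [ 26.4 175.5] [0.074, 0.024, 0.727] tipclear [39. 42. 68.] bodycorner [ 81. 204.]
(np.float64(27.0), np.float64(-6.0), np.float64(15.0)) [ 24.3 176.1] [0.07, 0.02, 0.727] tipclear [41. 44. 70.] bodycorner [ 76. 209.]
(np.float64(36.0), np.float64(3.0), np.float64(20.0)) [ 30.5 184.7] [-0.207, 0.288, 0.727] tipclear [53. 55. 81.] bodycorner [ 79. 222.]
(np.float64(40.0), np.float64(7.0), np.float64(25.0)) [ 31.8 188.1] [-0.042, 0.113, 0.727] tipclear [58. 60. 86.] bodycorner [ 77. 230.]
(np.float64(49.0), np.float64(14.0), np.float64(25.0)) [ 40.8 195.1] [-0.3, 0.233, 0.0] tipclear [67. 68. 94.] bodycorner [ 86. 237.]
(np.float64(59.0), np.float64(18.0), np.float64(25.0)) [ 50.8 199.1] [-0.333, 0.133, 0.0] tipclear [ 73.  74. 100.] bodycorner [ 96. 241.]
(np.float64(85.0), np.float64(18.0), np.float64(25.0)) [ 76.8 199.1] [-0.867, 0.0, 0.0] tipclear [ 77.  79. 105.] bodycorner [122. 241.]
```

```bash
python3 -m pendant '[[[0,0,0.09],[0,0,0],-1],[[0,0,0.09],[0,0,0],-1],[[0,0,0],[0,0,0],-1],[[-0.17,0,0.013],[0,0,0],-1],[[-0.17,0,0.013],[0,0,0],-1],[[-0.17,0.01,0.013],[0,0,0],-1],[[-0.17,0,0.013],[0,0,0],-1],[[-0.155,0,0.015],[0,0,0],-1],[[0,0,0],[0,0,0],-1],[[0,0,0],[0,0,0],-1]]'
python3 -m pendant '[[[0.035,0,0.018],[0,0.364,0],-1],[[0.034,0,0.018],[0,0.364,0],-1],[[0.037,0,0.012],[0,0.364,0],-1],[[0.037,0,0.012],[0,0.363,0],-1],[[0.035,0,0.01],[0,0.363,0],-1],[[0.035,0,0.01],[0,0.363,0],-1],[[0,0,0],[0,0,0],-1],[[0,0,0],[0,0,0],-1],[[0,0,0],[0,0,0],-1],[[0,0,0],[0,0,0],-1]]'
```

```text
time: 28.78
tool_pos: [495.6, -124.8, 173.8]
tcp_rot: [3.132, 0.611, 3.125]
contact_force: [0.4, 0.4, -2.7]
grip_width: 43.5
finger_force: 30.3
time: 29.62
tool_pos: [501.6, -124.4, 175.6]
tcp_rot: [3.136, 0.349, 3.127]
contact_force: [-0.1, 0.7, -3.5]
grip_width: 43.7
finger_force: 30.4
```

```bash
python3 -m pendant '[[[-0.104,0,0.144],[0,0.364,0],-1],[[-0.103,0,0.144],[0,0.363,0],-1],[[-0.021,0,0.057],[0,0.364,0],-1],[[-0.021,0,0.056],[0,0.363,0],-1],[[0,0,0],[0,0,0],-1],[[-0.15,0,0.117],[0,0,0],-1],[[-0.15,0,0.116],[0,0,0],-1],[[-0.167,0,0.067],[0,0,0],-1],[[-0.167,0,0.067],[0,0,0],-1],[[0,0,0],[0,0,0],-1]]'
python3 -m pendant '[[[-0.2,0,0],[0,0,0],-1],[[-0.2,0.01,0],[0,0,0],-1],[[-0.2,0,0],[0,0,0],-1],[[-0.2,0,0],[0,0,0],-1],[[-0.1,0,0],[0,0,0],-1],[[-0.1,0,0.1],[0,0,0],-1],[[0,0,0.3],[0,0,0],-1],[[0,0,0.5],[0,0,0],-1],[[0,0,0.7],[0,0,0],-1],[[0,0,0.9],[0,0,0],-1]]'
python3 - <<'E'
from h import *
t=cam("top"); im=bot.capture("top")
c,im2=snap("side","s5"); cv2.imwrite("pics/s5.png",np.hstack([cv2.resize(im[160:290,130:340],(560,347)),cv2.resize(im2[120:330,180:300],(230,347))]))
E
```

```text
time: 30.45
tool_pos: [474.5, -124.5, 199.5]
tcp_rot: [3.139, 0.175, 3.128]
contact_force: [0.6, 0.2, -2.9]
grip_width: 43.5
finger_force: 30.5
time: 31.28
tool_pos: [444.8, -123.9, 273.9]
tcp_rot: [3.138, 0.172, 3.128]
contact_force: [0.5, -0.7, -3.0]
grip_width: 43.7
finger_force: 30.5
```

View pics/s5.png

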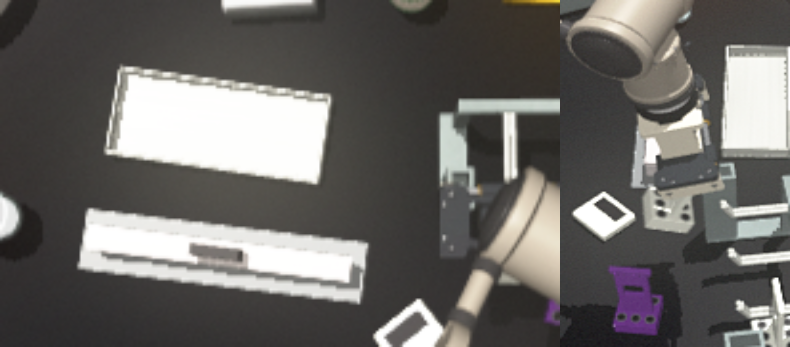

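Carrier0 is off its hook. The tray has been knocked: its corners in this crop are now (120,67), (331,95), (318,184), (105,154). The keeper stands on the mat.

```bash
cat > tray.py <<'E'
from h import *
def tray(corn):
    x,e=fit([(cam("top"),[[-56,-136,26],[-56,136,26],[56,136,26],[56,-136,26]],corn)],[560,220,3.0]); print("tray",x.round(3),np.abs(e).max())
    return x
def slot(x,ly):
    M=R.from_euler('z',x[2]).as_matrix(); return (M@[0,ly,0])[:2]+x[:2]
E
python3 - <<'E'
from tray import *
x=tray([((u+.5)/2.667+129.5,(v+.5)/2.667+159.5) for u,v in [(120,67),(331,95),(318,184),(105,154)]])
for ly in(-70,70):
    p=slot(x,ly); yaw=x[2]; o=5.7*np.array([np.cos(yaw),np.sin(yaw)])
    print(ly,p,"TCP",p+o)
print(bot.get_obs()["tool_pos"])
E
```

```text
tray [579.606 234.149   2.985] 0.4
-70 [590.50430825 303.29593218] TCP [584.87380959 304.18333565]
70 [568.70843366 165.00298279] TCP [563.07793501 165.89038626]
[ 447.56825138 -125.27194951  278.33260112]
```

```bash
python3 -m pendant '[[[0.1,0.4,0.1],[0,-0.363,0],-1],[[0.23,0.7,0.1],[0,-0.363,0],-1],[[0.23,0.7,0],[0,-0.363,0],-1],[[0.23,0.7,0],[0,-0.363,0],-1],[[0.23,0.7,0],[0,-0.363,0],-1],[[0.23,0.7,0],[0,-0.363,0],-1],[[0.23,0.7,0],[0,-0.363,0],-1],[[0.23,0.7,0],[0,-0.363,0],-1],[[0.23,0.7,0],[0,-0.363,0],-1],[[0.23,0.7,0],[0,-0.363,0],-1]]'
python3 -m pendant '[[[0.23,0.7,0],[0,0,-0.12],-1],[[0.23,0.7,0],[0,0,-0.12],-1],[[0.23,0.7,0],[0,0,-0.12],-1],[[0.23,0.7,0],[0,0,-0.12],-1],[[0.23,0.7,0],[0,0,-0.12],-1],[[0.23,0.7,0],[0,0,-0.12],-1],[[0.23,0.7,0],[0,0,-0.12],-1],[[0.23,0.7,0],[0,0,-0.12],-1],[[0.23,0.7,0],[0,0,-0.12],-1],[[0.23,0.7,0],[0,0,-0.12],-1]]'
python3 -m pendant '[[[0.1,0.3,0],[0,0,0],-1],[[0,0,0],[0,0,0],-1],[[0,0,0],[0,0,0],-1],[[0,0,0],[0,0,0],-1],[[0,0,0],[0,0,0],-1],[[0,0,0],[0,0,0],-1],[[0,0,0],[0,0,0],-1],[[0,0,0],[0,0,0],-1],[[0,0,0],[0,0,0],-1],[[0,0,0],[0,0,0],-1]]'
```

```text
time: 32.22
tool_pos: [510.3, 77.8, 279.4]
tcp_rot: [3.131, 0.611, 3.125]
contact_force: [-0.1, -1.3, -3.3]
grip_width: 43.7
finger_force: 29.9
time: 33.05
tool_pos: [579.4, 287.7, 278.7]
tcp_rot: [3.133, 0.608, 2.982]
contact_force: [0.8, 0.9, -2.8]
grip_width: 43.7
finger_force: 29.9
time: 33.88
tool_pos: [582.8, 295.6, 280.2]
tcp_rot: [3.132, 0.61, 2.981]
contact_force: [-0.3, -0.6, -1.9]
grip_width: 43.6
finger_force: 29.9
```

```bash
python3 -m pendant '[[[0.07,0.29,0],[0,0,0],-1],[[0,0,-0.5],[0,0,0],-1],[[0,0,-0.55],[0,0,0],-1],[[0,0,-0.55],[0,0,0],-1],[[0,0,-0.55],[0,0,0],-1],[[0,0,-0.55],[0,0,0],-1],[[0,0,-0.55],[0,0,0],-1],[[0,0,-0.55],[0,0,0],-1],[[0,0,-0.4],[0,0,0],-1],[[0,0,0],[0,0,0],-1]]'
python3 -m pendant '[[[0,0,-0.15],[0,0,0],-1],[[0,0,-0.15],[0,0,0],-1],[[0,0,-0.15],[0,0,0],-1],[[0,0,-0.15],[0,0,0],-1],[[0,0,-0.15],[0,0,0],-1],[[0,0,0],[0,0,0],-1],[[0,0,0],[0,0,0],-1],[[0,0,0],[0,0,0],-1],[[0,0,0],[0,0,0],-1],[[0,0,0],[0,0,0],-1]]'
```

```text
time: 34.72
tool_pos: [583.8, 304.4, 150.7]
tcp_rot: [3.136, 0.606, 2.984]
contact_force: [-0.4, 0.9, -2.8]
grip_width: 43.5
finger_force: 29.9
time: 35.55
tool_pos: [589.8, 305.4, 138.6]
tcp_rot: [3.125, 0.623, 2.978]
contact_force: [6.7, -4.6, 15.2]
grip_width: 43.4
finger_force: 30.0
```

```bash
python3 -m pendant '[[[0,0,0.3],[0,0,0],-1],[[0,0,0.3],[0,0,0],-1],[[0,0,0.3],[0,0,0],-1],[[0,0,0.3],[0,0,0],-1],[[0,0,0.3],[0,0,0],-1],[[0,0,0],[0,0,0],-1],[[0,0,0],[0,0,0],-1],[[0,0,0],[0,0,0],-1],[[0,0,0],[0,0,0],-1],[[0,0,0],[0,0,0],-1]]'
python3 - <<'E'
from h import *
im=bot.capture("top"); im2=bot.capture("side"); w=bot.capture("wrist")
cv2.imwrite("pics/s6.png",np.hstack([cv2.resize(im[170:280,120:300],(0,0),fx=2.2,fy=2.2),cv2.resize(im2[90:255,180:300],(176,242))])); 
cv2.imwrite("pics/s6.png",np.vstack([cv2.imread("pics/s6.png"),cv2.resize(w,(572,int(420*572/560)))[:350]]))
E
```

```text
time: 36.38
tool_pos: [584.6, 304.3, 175.8]
tcp_rot: [3.133, 0.609, 2.982]
contact_force: [0.8, 0.3, -2.9]
grip_width: 43.4
finger_force: 29.9
```

View pics/s6.png

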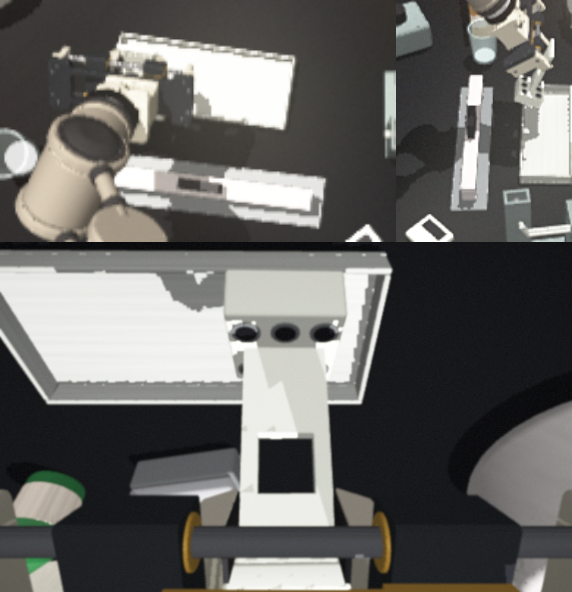

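```bash
python3 - <<'E'
from h import *
c=cam("wrist"); o=bot.get_obs(); T=o["tool_pos"]; Rt=R.from_euler('xyz',o["tcp_rot"]).as_matrix()
# carrier frame relative to tool: plate up dir etc. TCP at carrier (5.7,0,125.2), carrier x-axis: tilt
Rc=Rt@R.from_euler('xyz',[np.pi,0.6109,np.pi]).as_matrix().T@R.from_euler('z',np.pi).as_matrix().T if 0 else R.from_euler('z',2.982).as_matrix()
P=lambda p:Rc@(np.array(p)-[5.7,0,125.2])+T
k=572/560
for n,p in {"bf":[30,-30,28],"bf2":[30,30,28],"lowf":[30,-30,0],"lowf2":[30,30,0],"win":[4,-14,78],"win2":[4,14,78],"wt":[4,-14,109],"bb":[-30,30,28]}.items():
    u=proj(c,P(p))[0]*k; print(n,(u+[0,242]).round())
M=R.from_euler('z',2.985).as_matrix()
for p in [[56,-136,26],[56,136,26],[-56,-136,26],[52,-132,4],[-52,-132,4]]:
    u=proj(c,M@p+[579.6,234.1,0])[0]*k; print("tray",p,(u+[0,242]).round())
E
```

```text
bf [339. 352.]
bf2 [235. 352.]
lowf [334. 327.]
lowf2 [239. 327.]
win [314. 447.]
win2 [262. 447.]
wt [317. 496.]
bb [244. 426.]
tray [56, -136, 26] [393. 266.]
tray [56, 136, 26] [-50. 267.]
tray [-56, -136, 26] [362. 403.]
tray [52, -132, 4] [379. 259.]
tray [-52, -132, 4] [355. 383.]
```

```bash
python3 - <<'E'
from h import *
c=cam("wrist"); o=bot.get_obs(); T=o["tool_pos"]; k=572/560
L=np.array([[30,-30,28],[30,30,28],[30,-30,0],[30,30,0],[4,-14,78],[4,14,78],[4,-14,109],[4,14,109]])
uv=(np.array([(347,316),(228,318),(345,270),(225,270),(313,434),(259,436),(314,492),(257,493)])-[0,242])/k
def Pf(x):
    Rc=R.from_euler('z',2.982).as_matrix()@R.from_euler('xyz',[x[2],x[0],x[1]]).as_matrix()
    return Rc,(L-[0,0,117])@Rc.T+T+R.from_euler('z',2.982).as_matrix()@[-5.7+x[3],x[5],-8.2+x[4]]
s=least_squares(lambda x:(proj(c,Pf(x)[1])-uv).ravel(),[-.3,0,0,0,0,0],x_scale=[.1,.1,.1,5,5,5])
print(np.degrees(s.x[:3]),s.x[3:],s.fun.reshape(-1,2).round(1).tolist())
E
```

```text
[-24.27536666   0.78521233  -0.5868985 ] [-4.68488742 -5.09712844  1.07515162] [[0.9, 1.6], [-4.1, 0.0], [0.3, 0.1], [1.5, 0.5], [0.2, -0.6], [0.1, -2.5], [0.5, 0.8], [0.8, -0.1]]
```

```bash
python3 -m pendant '[[[0,0,0.2],[-0.069,-0.432,0],-1],[[0,0,0],[-0.069,-0.432,0],-1],[[0,0,0],[-0.069,-0.432,0],-1],[[0,0,0],[-0.069,-0.432,0],-1],[[0,0,0],[-0.069,-0.432,0],-1],[[0,0,0],[-0.069,-0.432,0],-1],[[0,0,0],[-0.069,-0.432,0],-1],[[0,0,0],[-0.069,-0.432,0],-1],[[0,0,0],[0,0,0],-1],[[0,0,0],[0,0,0],-1]]'
python3 - <<'E'
from h import *
o=bot.get_obs(); print(o["joint_positions"].round(2))
c,im=snap("wrist","w7"); cv2.imwrite("pics/w7.png",im)
E
```

```text
time: 37.37
tool_pos: [616.8, 324.2, 260.1]
tcp_rot: [3.138, 0.842, 2.981]
contact_force: [0.1, -1.0, -3.1]
grip_width: 43.5
finger_force: 29.9
[ 0.59  0.44  1.62 -1.    0.65 -0.13]
```

View pics/w7.png

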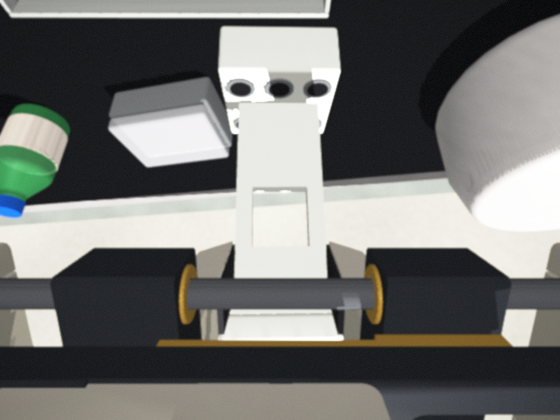

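```bash
python3 -m pendant '[[[0,0,0.5],[0,0,0.49],-1],[[0,0,0.5],[0,0,0.49],-1],[[0,0,0.2],[0,0,0.49],-1],[[0,0,0],[0,0,0.49],-1],[[0,0,0],[0,0,0.49],-1],[[0,0,0],[0,0,0.49],-1],[[0,0,0],[0,0,0],-1],[[0,0,0],[0,0,0],-1],[[0,0,0],[0,0,0],-1],[[0,0,0],[0,0,0],-1]]'
python3 - <<'E'
from h import *
o=bot.get_obs(); print(o["joint_positions"].round(2))
E
```

```text
time: 38.25
tool_pos: [616.3, 324.3, 294.5]
tcp_rot: [3.14, 0.84, -2.949]
contact_force: [-0.1, 0.1, -2.2]
grip_width: 43.2
finger_force: 29.9
[ 0.46  0.32  1.7  -0.6   0.35 -0.82]
```

```bash
python3 -m pendant '[[[-0.16,-0.21,-0.3],[0,0,0],-1],[[-0.16,-0.21,-0.5],[0,0,0],-1],[[-0.15,-0.2,-0.5],[0,0,0],-1],[[0,0,-0.5],[0,0,0],-1],[[0,0,-0.5],[0,0,0],-1],[[0,0,-0.5],[0,0,0],-1],[[0,0,-0.5],[0,0,0],-1],[[0,0,-0.5],[0,0,0],-1],[[0,0,-0.5],[0,0,0],-1],[[0,0,0],[0,0,0],-1]]'
python3 - <<'E'
from h import *
o=bot.get_obs(); print(o["joint_positions"].round(2))
E
```

```text
time: 39.08
tool_pos: [607.7, 324.8, 196.3]
tcp_rot: [-3.105, 0.781, -2.947]
contact_force: [-0.0, -0.2, -2.5]
grip_width: 43.6
finger_force: 29.9
[ 0.48  0.45  1.79 -1.    0.28 -0.38]
```

```bash
python3 -m pendant '[[[0,-0.1,0],[-0.05,0.27,0],-1],[[0,-0.1,0],[-0.05,0.27,0],-1],[[0,-0.1,0],[-0.05,0.27,0],-1],[[0,-0.1,0],[-0.05,0.27,0],-1],[[0,-0.1,-0.2],[0,0,0],-1],[[0,-0.1,-0.2],[0,0,0],-1],[[0,0,-0.2],[0,0,0],-1],[[0,0,-0.2],[0,0,0],-1],[[0,0,0],[0,0,0],-1],[[0,0,0],[0,0,0],-1]]'
python3 - <<'E'
from h import *
o=bot.get_obs(); print(o["joint_positions"].round(2))
E
```

```text
time: 39.92
tool_pos: [606.9, 306.7, 173.0]
tcp_rot: [-3.109, 0.65, -2.95]
contact_force: [0.2, -0.0, -1.6]
grip_width: 43.5
finger_force: 29.9
[ 0.43  0.47  1.74 -0.54  0.35 -0.86]
```

```bash
python3 -m pendant '[[[0.17,0.03,0],[0,0,0],-1],[[0.17,0.03,0],[0,0,0],-1],[[0.17,0.03,0],[0,0,0],-1],[[0.17,0.03,-0.2],[0,0,0],-1],[[0,0,-0.2],[0,0,0],-1],[[0,0,-0.2],[0,0,0],-1],[[0,0,-0.2],[0,0,0],-1],[[0,0,-0.2],[0,0,0],-1],[[0,0,0],[0,0,0],-1],[[0,0,0],[0,0,0],-1]]'
python3 - <<'E'
from h import *
o=bot.get_obs(); print(o["joint_positions"].round(2))
c,im=snap("wrist","w8"); cv2.imwrite("pics/w8.png",im)
E
```

```text
time: 40.75
tool_pos: [627.5, 310.2, 143.4]
tcp_rot: [-3.109, 0.651, -2.951]
contact_force: [-0.5, -0.3, -1.8]
grip_width: 43.4
finger_force: 29.9
[ 0.42  0.54  1.72 -0.6   0.31 -0.81]
```

View pics/w8.png

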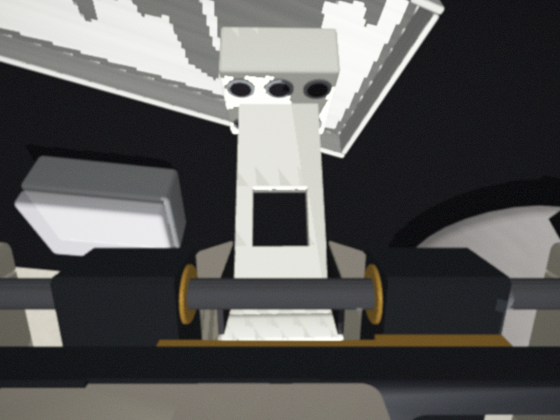

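```bash
cat > cfit.py <<'E'
from h import *
L=np.array([[30,-30,28],[30,30,28],[30,-30,0],[30,30,0],[4,-14,78],[4,14,78],[4,-14,109],[4,14,109]])
def cfit(uv,yaw):
    c=cam("wrist"); T=bot.get_obs()["tool_pos"]; Z=R.from_euler('z',yaw).as_matrix()
    Rc=lambda x:Z@R.from_euler('xyz',[x[2],x[0],x[1]]).as_matrix()
    pt=lambda x,P:(np.array(P)-[0,0,117])@Rc(x).T+T+Z@x[3:]
    s=least_squares(lambda x:(proj(c,pt(x,L))-uv).ravel(),[-.3,0,0,-8,0,-10],x_scale=[.1,.1,.1,5,5,5])
    print("tilt",np.degrees(s.x[:3]).round(1),"plate pt rel TCP (local)",s.x[3:].round(1),"res",np.abs(s.fun).max().round(1))
    print("bottom corners",pt(s.x,[[30,-30,0],[30,30,0],[-30,-30,0],[-30,30,0]]).round(1).tolist()); return s.x
E
python3 - <<'E'
from cfit import *
cfit(np.array([(340,67),(219,68),(336,28),(222,28),(307,188),(252,188),(307,246),(252,246)],float),-2.951)
M=R.from_euler('z',2.985).as_matrix()
print("tray inner",[(M@p+[579.6,234.1,0]).round().tolist()[:2] for p in ([52,-132,4],[-52,-132,4],[52,0,4],[-52,0,4])])
E
```

```text
tilt [-15.8  -1.3   1.5] plate pt rel TCP (local) [ 0.1  1.7 -6.1] res 2.7
bottom corners [[563.4, 325.0, 32.9], [573.8, 266.0, 34.4], [620.3, 334.7, 16.5], [630.7, 275.6, 18.0]]
tray inner [[549.0, 373.0], [652.0, 356.0], [528.0, 242.0], [631.0, 226.0]]
```

```bash
python3 -m pendant '[[[-0.1,0,-0.1],[0,0,0],-1],[[-0.07,0,-0.1],[0,0,0],-1],[[0,0,-0.05],[0,0,0],-1],[[0,0,0],[0,0,0],-1],[[0,0,0],[0,0,0],-1],[[0,0,0],[0,0,0],-1],[[0,0,0],[0,0,0],-1],[[0,0,0],[0,0,0],-1],[[0,0,0],[0,0,0],-1],[[0,0,0],[0,0,0],-1]]'
python3 -m pendant '[[[0,0,-0.03],[0,0,0],-1],[[0,0,-0.03],[0,0,0],-1],[[0,0,-0.03],[0,0,0],-1],[[0,0,0],[0,0,0],-1],[[0,0,0],[0,0,0],-1],[[0,0,0],[0,0,0],-1],[[0,0,0],[0,0,0],-1],[[0,0,0],[0,0,0],-1],[[0,0,0],[0,0,0],-1],[[0,0,0],[0,0,0],-1]]'
```

```text
time: 41.63
tool_pos: [622.7, 310.3, 136.7]
tcp_rot: [-3.11, 0.652, -2.951]
contact_force: [0.5, 0.1, -3.1]
grip_width: 43.6
finger_force: 29.9
time: 42.47
tool_pos: [622.8, 310.4, 134.1]
tcp_rot: [-3.11, 0.652, -2.951]
contact_force: [-0.3, 0.1, 0.3]
grip_width: 43.3
finger_force: 29.9
```

```bash
python3 -m pendant '[[[-0.1,0,0],[0,0,0],-1],[[-0.1,0,0],[0,0,0],-1],[[-0.1,0,0.01],[0,0,0],-1],[[-0.1,0,0.01],[0,0,0],-1],[[-0.1,0,0.01],[0,0,0],-1],[[-0.1,0,0.01],[0,0,0],-1],[[0,0,0],[0,0,0],-1],[[0,0,0],[0,0,0],-1],[[0,0,0],[0,0,0],-1],[[0,0,0],[0,0,0],-1]]'
python3 - <<'E'
from h import *
c,im=snap("wrist","w9"); cv2.imwrite("pics/w9.png",im)
E
```

```text
time: 43.3
tool_pos: [604.8, 310.5, 135.3]
tcp_rot: [-3.109, 0.651, -2.951]
contact_force: [0.6, -0.7, -2.2]
grip_width: 43.9
finger_force: 29.9
```

View pics/w9.png

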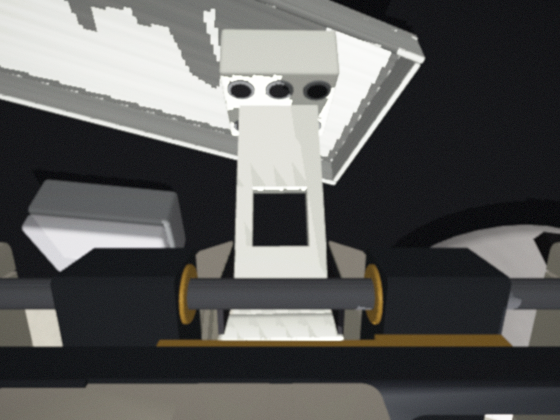

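```bash
python3 -m pendant '[[[0.15,0,0],[0,0,0],-1],[[0.15,0,0],[0,0,0],-1],[[0.15,0,0],[0,0,0],-1],[[0.15,0,0],[0,0,0],-1],[[0,0,-0.02],[0,0,0],-1],[[0,0,-0.02],[0,0,0],-1],[[0,0,-0.02],[0,0,0],-1],[[0,0,0],[0,0,0],-1],[[0,0,0],[0,0,0],-1],[[0,0,0],[0,0,0],-1]]'
python3 -m pendant '[[[0,0,0],[0,0,0],0.02],[[0,0,0],[0,0,0],0.02],[[0,0,0],[0,0,0],0.02],[[0,0,0],[0,0,0],0.02],[[0,0,0],[0,0,0],0.02],[[0,0,0],[0,0,0],0.02],[[0,0,0],[0,0,0],0.02],[[0,0,0],[0,0,0],0.02],[[0,0,0],[0,0,0],0.02],[[0,0,0],[0,0,0],0.02]]'
```

```text
time: 44.18
tool_pos: [623.0, 310.7, 134.2]
tcp_rot: [-3.109, 0.652, -2.951]
contact_force: [2.5, -0.3, 1.0]
grip_width: 43.6
finger_force: 29.9
time: 45.02
tool_pos: [622.8, 310.6, 133.7]
tcp_rot: [-3.109, 0.651, -2.951]
contact_force: [-0.4, -0.1, -0.1]
grip_width: 46.8
finger_force: 0.3
```

```bash
python3 -m pendant '[[[0,0,0],[0,0,0],1],[[0,0,0],[0,0,0],1],[[0,0,0],[0,0,0],1],[[0,0,0],[0,0,0],1],[[0,0,0],[0,0,0],1],[[0,0,0],[0,0,0],1],[[-0.05,-0.01,0.06],[0,0,0],1],[[-0.1,-0.02,0.13],[0,0,0],1],[[-0.1,-0.02,0.13],[0,0,0],1],[[-0.1,-0.02,0.13],[0,0,0],1]]'
python3 -m pendant '[[[-0.25,-0.05,0.33],[0,0,0],1],[[-0.25,-0.05,0.33],[0,0,0],1],[[-0.25,-0.05,0.33],[0,0,0],1],[[-0.25,-0.05,0.33],[0,0,0],1],[[-0.25,-0.05,0.33],[0,0,0],1],[[-0.25,-0.05,0.33],[0,0,0],1],[[-0.25,-0.05,0.33],[0,0,0],1],[[-0.25,-0.05,0.33],[0,0,0],1],[[-0.25,-0.05,0.33],[0,0,0],1],[[-0.25,-0.05,0.33],[0,0,0],1]]'
python3 -c "
from plant import bot
print(bot.get_obs()['joint_positions'].round(2))"
```

```text
time: 45.85
tool_pos: [612.1, 308.5, 147.9]
tcp_rot: [-3.109, 0.652, -2.951]
contact_force: [-0.3, 0.5, 1.0]
grip_width: 91.6
finger_force: 0.0
time: 46.68
tool_pos: [536.6, 293.4, 247.3]
tcp_rot: [-3.109, 0.651, -2.951]
contact_force: [-0.6, -0.3, 0.8]
grip_width: 91.8
finger_force: 0.0
[ 0.47  0.26  1.82 -0.45  0.48 -0.94]
```

```bash
python3 -m pendant '[[[-0.1,-0.2,0.3],[-0.103,0.532,0],1],[[-0.08,-0.5,0.3],[-0.103,0.532,0],1],[[-0.08,-0.5,0.3],[-0.103,0.532,0],1],[[-0.08,-0.5,0.3],[-0.103,0.532,0],1],[[-0.08,-0.5,0.3],[-0.103,0.532,0],1],[[-0.08,-0.5,0.3],[-0.103,0.532,0],1],[[-0.08,-0.5,0],[-0.103,0.532,0],1],[[-0.08,-0.5,0],[-0.103,0.532,0],1],[[-0.08,-0.5,0],[-0.103,0.532,0],1],[[-0.08,-0.5,0],[-0.103,0.532,0],1]]'
python3 -m pendant '[[[-0.08,-0.5,0],[0,0,-0.93],1],[[-0.08,-0.5,0],[0,0,-0.93],1],[[-0.08,-0.5,0],[0,0,-0.93],1],[[-0.08,-0.5,0],[0,0,-0.93],1],[[-0.08,-0.5,0],[0,0,-0.93],1],[[-0.08,-0.5,0],[0,0,-0.93],1],[[-0.08,-0.5,0],[0,0,-0.93],1],[[-0.08,-0.5,0],[0,0,-0.93],1],[[-0.08,-0.5,0],[0,0,-0.93],1],[[-0.08,-0.5,0],[0,0,-0.93],1]]'
python3 -m pendant '[[[-0.08,-0.5,0],[0,0,-0.93],1],[[-0.08,-0.5,0],[0,0,-0.93],1],[[-0.08,-0.5,0],[0,0,-0.93],1],[[-0.08,-0.5,0],[0,0,-0.93],1],[[-0.08,-0.5,0],[0,0,-0.93],1],[[-0.08,-0.5,0],[0,0,-0.93],1],[[-0.08,-0.5,0],[0,0,-0.93],1],[[-0.08,-0.5,0],[0,0,-0.93],1],[[-0.08,-0.5,0],[0,0,-0.93],1],[[-0.08,-0.5,0],[0,0,-0.93],1]]'
python3 -m pendant '[[[-0.08,-0.5,0],[0,0,-0.93],1],[[-0.08,-0.5,0],[0,0,-0.93],1],[[-0.08,-0.5,0],[0,0,-0.93],1],[[-0.08,-0.5,0],[0,0,-0.93],1],[[-0.08,-0.5,0],[0,0,-0.93],1],[[-0.08,-0.5,0],[0,0,-0.93],1],[[-0.08,-0.5,0],[0,0,-0.93],1],[[-0.08,-0.5,0],[0,0,-0.93],1],[[0,0,0],[0,0,-0.93],1],[[0,0,0],[0,0,-0.93],1]]'
python3 -c "
from h import *
print(bot.get_obs()['joint_positions'].round(2)); cv2.imwrite('pics/top9.png',bot.capture('top')); cv2.imwrite('pics/side9.png',bot.capture('side'))"
```

```text
time: 47.52
tool_pos: [512.1, 152.0, 301.3]
tcp_rot: [-3.109, -0.001, -2.95]
contact_force: [-0.4, 0.3, -0.3]
grip_width: 91.3
finger_force: 0.0
time: 48.35
tool_pos: [488.2, 2.2, 300.8]
tcp_rot: [-3.109, 0.001, 2.211]
contact_force: [0.3, -0.5, -0.5]
grip_width: 92.3
finger_force: 0.0
time: 49.18
tool_pos: [464.3, -147.8, 300.8]
tcp_rot: [-3.109, 0.0, 1.095]
contact_force: [0.5, -0.6, -1.9]
grip_width: 91.8
finger_force: 0.0
time: 50.02
tool_pos: [445.2, -267.9, 300.6]
tcp_rot: [-3.108, 0.001, -0.022]
contact_force: [0.0, 0.7, -0.2]
grip_width: 91.9
finger_force: 0.0
[-0.7   0.3   1.42  0.03  1.44  0.88]
```

```bash
python3 -m pendant '[[[-0.05,-0.3,-0.1],[-0.27,0,0.07],0.17],[[0,-0.3,-0.1],[0,-0.6,0],0.17],[[0,-0.3,-0.2],[0,-0.6,0],0.17],[[0,-0.1,-0.2],[0,-0.6,0],0.17],[[0,0,-0.2],[0,-0.6,0],0.17],[[0,0,-0.13],[0,-0.6,0],0.17],[[0,0,0],[0,-0.6,0],0.17],[[0,0,0],[0,-0.6,0],0.17],[[0,0,0],[0,-0.6,0],0.17],[[0,0,0],[0,-0.29,0],0.17]]'
python3 -m pendant '[[[0,0,0],[0,0,0],0.17],[[0,0,0],[0,0,0],0.17],[[0,0,0],[0,0,0],0.17],[[0,0,0],[0,0,0],0.17],[[0,0,0],[0,0,0],0.17],[[0,0,0],[0,0,0],0.17],[[0,0,0],[0,0,0],0.17],[[0,0,0],[0,0,0],0.17],[[0,0,0],[0,0,0],0.17],[[0,0,0],[0,0,0],0.17]]'
python3 -c "
from plant import bot
print(bot.get_obs()['joint_positions'].round(2))"
```

```text
time: 50.95
tool_pos: [443.5, -296.8, 272.4]
tcp_rot: [-3.139, -0.614, -0.004]
contact_force: [0.2, 0.8, -0.2]
grip_width: 54.0
finger_force: 0.0
time: 51.78
tool_pos: [444.0, -297.5, 272.3]
tcp_rot: [-3.136, -0.61, -0.009]
contact_force: [-0.4, -0.0, -0.6]
grip_width: 53.8
finger_force: 0.0
[-1.02  0.14  1.87  0.67  0.9   0.19]
```

```bash
python3 -m pendant '[[[0,-0.02,0],[0,0,0],0.17],[[0.2,0,-0.286],[0,0,0],0.17],[[0.2,0,-0.286],[0,0,0],0.17],[[0.2,0,-0.286],[0,0,0],0.17],[[0.2,0,-0.286],[0,0,0],0.17],[[0.2,0,-0.286],[0,0,0],0.17],[[0.2,0,-0.286],[0,0,0],0.17],[[0.2,0,-0.286],[0,0,0],0.17],[[0.2,-0.01,-0.286],[0,0,0],0.17],[[0.2,-0.02,-0.286],[0,0,0],0.17]]'
python3 -m pendant '[[[0.105,0,-0.15],[0,0,0],0.17],[[0.105,0,-0.15],[0,0,0],0.17],[[0.105,0,-0.15],[0,0,0],0.17],[[0.105,0,-0.15],[0,0,0],0.17],[[0.105,0,-0.15],[0,0,0],0.17],[[0.105,0,-0.15],[0,0,0],0.17],[[0.105,0,-0.15],[0,0,0],0.17],[[0,0,0],[0,0,0],0.17],[[0,0,0],[0,0,0],0.17],[[0,0,0],[0,0,0],0.17]]'
python3 -m pendant '[[[0,0,0],[0,0,0],-1],[[0,0,0],[0,0,0],-1],[[0,0,0],[0,0,0],-1],[[0,0,0],[0,0,0],-1],[[0,0,0],[0,0,0],-1],[[0,0,0],[0,0,0],-1],[[0,0,0],[0,0,0],-1],[[0,0,0],[0,0,0],-1],[[0,0,0],[0,0,0],-1],[[0,0,0],[0,0,0],-1]]'
python3 - <<'E'
from h import *
tab=np.array([(0,-15.5,0),(0,-10,0),(25,-8,0),(25.7,-7.3,5),(26.3,-6.7,10),(27,-6,15),(36,3,20),(40,7,25),(49,14,25),(59,18,25),(85,18,25)])
q=None
for x,h,a in tab:
    r=np.radians(a);c,s=np.cos(r),np.sin(r);T=np.array([x,150+h])+4*np.array([c,s])+29.2*np.array([-s,c])
    print(a,T.round(1),None if q is None else ((np.r_[T,a]-q)/[-30,30,np.degrees(.12)]).round(3).tolist()); q=np.r_[T,a]
E
```

```text
time: 52.62
tool_pos: [498.7, -298.9, 194.1]
tcp_rot: [-3.135, -0.61, -0.009]
contact_force: [0.2, -0.3, 0.0]
grip_width: 53.8
finger_force: 0.0
time: 53.45
tool_pos: [520.1, -299.0, 163.7]
tcp_rot: [-3.136, -0.61, -0.009]
contact_force: [0.0, 0.1, -0.7]
grip_width: 53.9
finger_force: 0.0
time: 54.28
tool_pos: [520.2, -299.3, 163.9]
tcp_rot: [-3.137, -0.611, -0.009]
contact_force: [-2.6, -2.0, 4.3]
grip_width: 44.1
finger_force: 29.9
0.0 [  4.  163.7] None
0.0 [  4.  169.2] [-0.0, 0.183, 0.0]
0.0 [ 29.  171.2] [-0.833, 0.067, 0.0]
5.0 [ 27.1 172.1] [0.062, 0.031, 0.727]
10.0 [ 25.2 172.8] [0.066, 0.02, 0.727]
15.0 [ 23.3 173.2] [0.062, 0.016, 0.727]
20.0 [ 29.8 181.8] [-0.216, 0.286, 0.727]
25.0 [ 31.3 185.2] [-0.05, 0.112, 0.727]
25.0 [ 40.3 192.2] [-0.3, 0.233, 0.0]
25.0 [ 50.3 196.2] [-0.333, 0.133, 0.0]
25.0 [ 76.3 196.2] [-0.867, 0.0, 0.0]
```

```bash
python3 -m pendant '[[[0,0,0.09],[0,0,0],-1],[[0,0,0.09],[0,0,0],-1],[[0,0,0],[0,0,0],-1],[[-0.17,0,0.013],[0,0,0],-1],[[-0.17,0,0.013],[0,0,0],-1],[[-0.17,0.01,0.013],[0,0,0],-1],[[-0.17,0,0.013],[0,0,0],-1],[[-0.155,0,0.015],[0,0,0],-1],[[0,0,0],[0,0,0],-1],[[0,0,0],[0,0,0],-1]]'
python3 -m pendant '[[[0.031,0,0.016],[0,0.364,0],-1],[[0.031,0,0.015],[0,0.364,0],-1],[[0.033,0,0.01],[0,0.364,0],-1],[[0.033,0,0.01],[0,0.363,0],-1],[[0.031,0,0.008],[0,0.363,0],-1],[[0.031,0,0.008],[0,0.363,0],-1],[[0,0,0],[0,0,0],-1],[[0,0,0],[0,0,0],-1],[[0,0,0],[0,0,0],-1],[[0,0,0],[0,0,0],-1]]'
python3 -m pendant '[[[-0.108,0,0.143],[0,0.364,0],-1],[[-0.108,0,0.143],[0,0.363,0],-1],[[-0.025,0,0.056],[0,0.364,0],-1],[[-0.025,0,0.056],[0,0.363,0],-1],[[0,0,0],[0,0,0],-1],[[-0.15,0,0.117],[0,0,0],-1],[[-0.15,0,0.116],[0,0,0],-1],[[-0.167,0,0.067],[0,0,0],-1],[[-0.167,0,0.067],[0,0,0],-1],[[0,0,0],[0,0,0],-1]]'
python3 -m pendant '[[[-0.2,0,0],[0,0,0],-1],[[-0.2,0.01,0],[0,0,0],-1],[[-0.2,0,0],[0,0,0],-1],[[-0.2,0,0],[0,0,0],-1],[[-0.1,0,0],[0,0,0],-1],[[-0.1,0,0.1],[0,0,0],-1],[[0,0,0.3],[0,0,0],-1],[[0,0,0.5],[0,0,0],-1],[[0,0,0.5],[0,0,0],-1],[[0,0,0.5],[0,0,0],-1]]'
python3 - <<'E'
from h import *
for n in("top","side","wrist"): cv2.imwrite(f"pics/c2{n}.png",bot.capture(n))
o=bot.get_obs();print(o["joint_positions"].round(2),o["tool_pos"].round(1))
E
```

```text
time: 55.12
tool_pos: [494.8, -298.9, 171.2]
tcp_rot: [-3.136, -0.61, -0.01]
contact_force: [0.6, 0.9, -2.0]
grip_width: 43.9
finger_force: 29.9
time: 55.95
tool_pos: [500.3, -298.5, 172.7]
tcp_rot: [-3.137, -0.349, -0.009]
contact_force: [-0.8, 0.0, -1.5]
grip_width: 43.5
finger_force: 29.9
time: 56.78
tool_pos: [472.6, -298.8, 196.5]
tcp_rot: [-3.14, -0.175, -0.009]
contact_force: [0.6, -0.1, -1.2]
grip_width: 43.6
finger_force: 30.0
time: 57.62
tool_pos: [444.0, -298.5, 254.5]
tcp_rot: [-3.14, -0.175, -0.008]
contact_force: [0.2, -0.2, -1.5]
grip_width: 43.5
finger_force: 30.0
[-0.81  0.28  1.6   0.14  1.14  0.72] [ 444.4 -298.9  254.5]
```

```bash
cat > sil.py <<'E'
from h import *
B=np.array([[x,y,z] for x in(-30,30) for y in(-30,30) for z in(0,28)],float)
P=np.array([[x,y,z] for x in(-4,4) for y in(-22,22) for z in(28,140)],float)
def corr(c,img,T,yaw,lean):
    """carrier tilt (deg, block towards robot +) and slip along tool axis by silhouette"""
    hsv=cv2.cvtColor(img,cv2.COLOR_BGR2HSV); m=((hsv[...,2]>90)&(hsv[...,1]<60)).astype(np.uint8)
    Z=R.from_euler('z',yaw).as_matrix(); bk=np.array([np.sin(lean),0,np.cos(lean)])
    best=[]
    for t in np.arange(-30,56,2.):
        for s in (4,7,10,13):
            Rc=Z@R.from_euler('y',-np.radians(t)).as_matrix()
            f=lambda Q:proj(c,(Q-[0,0,117])@Rc.T+T-Z@bk*s).astype(np.float32)
            r=np.zeros(m.shape,np.uint8)
            for Q in(B,P): cv2.fillConvexPoly(r,cv2.convexHull(f(Q)).astype(int),1)
            w=f(np.array([[0,-14,78],[0,14,78],[0,14,109],[0,-14,109]])); cv2.fillConvexPoly(r,w.astype(int),0)
            a,b=r[:235,190:370],m[:235,190:370]
            best.append(((a&b).sum()/max(1,(a|b).sum()),t,s))
    return sorted(best)[::-1][:6]
E
python3 - <<'E'
from sil import *
c=cam("wrist");T=bot.get_obs()["tool_pos"]
print(corr(c,cv2.imread("pics/c2wrist.png"),T,3.128,.175))
print(proj(c,(B-[0,0,117])@R.from_euler('z',3.128).as_matrix().T@np.eye(3)+T).round().tolist())
E
```

```text
[(np.float64(0.1378972823583602), np.float64(-30.0), 4), (np.float64(0.13705137227304715), np.float64(-30.0), 10), (np.float64(0.13579888527635858), np.float64(-30.0), 7), (np.float64(0.13550986549742253), np.float64(-30.0), 13), (np.float64(0.12949979379013726), np.float64(-28.0), 7), (np.float64(0.1289683695462224), np.float64(-28.0), 4)]
[[242.0, 197.0], [237.0, 199.0], [317.0, 197.0], [321.0, 200.0], [242.0, 270.0], [237.0, 281.0], [315.0, 271.0], [319.0, 281.0]]
```

```bash
cat > sil2.py <<'E'
from sil import *
def fitside(img,T,yaw,lean,c=None):
    c=c or cam("side"); hsv=cv2.cvtColor(img,cv2.COLOR_BGR2HSV); m=((hsv[...,2]>70)&(hsv[...,1]<70)).astype(np.uint8)
    Z=R.from_euler('z',yaw).as_matrix(); bk=np.array([np.sin(lean),0,np.cos(lean)]); best=[]
    for t in np.arange(-40,61,2.):
        for s in (6,9,12,15):
            Rc=Z@R.from_euler('y',-np.radians(t)).as_matrix()
            f=lambda Q:proj(c,(Q-[0,0,117])@Rc.T+T-Z@bk*s).astype(np.float32)
            r=np.zeros(m.shape,np.uint8); cv2.fillConvexPoly(r,cv2.convexHull(f(B)).astype(int),1)
            ring=cv2.dilate(r,np.ones((9,9),np.uint8))-r
            best.append((m[r>0].mean()-m[ring>0].mean(),t,s))
    return [(round(a,2),t,s) for a,t,s in sorted(best)[::-1][:8]]
E
python3 - <<'E'
from sil2 import *
T=bot.get_obs()["tool_pos"]
im=cv2.imread("pics/c2side.png"); print(fitside(im,T,3.128,.175))
c=cam("side");u=proj(c,T)[0];print(u.round())
g=cv2.cvtColor(im,cv2.COLOR_BGR2HSV);u0=int(u[0])-40;v0=int(u[1])-10
for v in range(v0,v0+70,2): print("".join("#" if g[v,k,2]>150 and g[v,k,1]<60 else "+" if g[v,k,2]>70 else "." for k in range(u0,u0+75)))
E
```

```text
[(np.float64(0.61), np.float64(22.0), 6), (np.float64(0.6), np.float64(24.0), 9), (np.float64(0.59), np.float64(24.0), 6), (np.float64(0.57), np.float64(24.0), 12), (np.float64(0.57), np.float64(22.0), 9), (np.float64(0.57), np.float64(24.0), 15), (np.float64(0.54), np.float64(22.0), 12), (np.float64(0.54), np.float64(26.0), 15)]
[259. 288.]
+.+..++..++..+.+.++................+.....+++++++++++++#####################
.+++.....+.+++++...++.....++.....+++.....+.+++.+++++.+++##########+++#+....
++++.......+.......+.....++++..........++..++++++++++..+...................
+++++++++++.+.+.+.........++.........++++..++++++++++....+.++++.+..........
++++++++++..+.......................+++++..++++.+++++......................
++++++++++....+...................+++++++...+++.++++++.....................
+++++++++.........................+++++++...++++++++++...........++.+......
+++++++++................+.....+++++++.+++++++++++++++......+..+.+.........
++++++++++.............++++...+.++++++++++++++++++++++........+...+.+......
+++..+++++.............+++++++++++++++++++++++++++++++.............+.+..
[... 1203 characters left out ...]
++++++++##....++
...............................................++##+++++++++++++++###+.++..
................................................+####################+..++.
................................................+####+++++++++++++++++..+++
................................................++++++++++++++++++++++...+.
................................................++++++++++####++++++++..++.
................................................+++++++++#####++++++++..++.
................................................++++++++++++++++++++++++.++
................................................+++++++++++++++++++++......
.........................................+.......++++++++++++++++++++......
```

```bash
python3 - <<'E'
from sil2 import *
print(fitside(cv2.imread("pics/s5_raw.png"),np.array([447.0,-125,277]),3.128,.172))
E
```

```text
[(np.float64(0.17), np.float64(24.0), 9), (np.float64(0.16), np.float64(24.0), 6), (np.float64(0.15), np.float64(26.0), 6), (np.float64(0.15), np.float64(8.0), 6), (np.float64(0.14), np.float64(6.0), 6), (np.float64(0.14), np.float64(22.0), 6), (np.float64(0.13), np.float64(26.0), 9), (np.float64(0.13), np.float64(26.0), 12)]
```

```bash
python3 -m pendant '[[[0,0,0.1],[0,-0.2,0],-1],[[0,0,0.1],[0,-0.363,0],-1],[[0,0,0.1],[0,-0.363,0],-1],[[0,0,0.1],[0,-0.363,0],-1],[[0,0,0.1],[0,-0.363,0],-1],[[0,0,0.1],[0,-0.363,0],-1],[[0,0,0.1],[0,-0.363,0],-1],[[0,0,0.1],[0,-0.363,0],-1],[[0,0,0],[0,-0.363,0],-1],[[0,0,0],[0,-0.363,0],-1]]'
python3 -m pendant '[[[0,0,0],[0,-0.163,0],-1],[[0,0,0],[0,0,0],-1],[[0,0,0],[0,0,0],-1],[[0,0,0],[0,0,0],-1],[[0,0,0],[0,0,0],-1],[[0,0,0],[0,0,0],-1],[[0,0,0],[0,0,0],-1],[[0,0,0],[0,0,0],-1],[[0,0,0],[0,0,0],-1],[[0,0,0],[0,0,0],-1]]'
python3 - <<'E'
from sil2 import *
im=bot.capture("side");T=bot.get_obs()["tool_pos"];print(fitside(im,T,3.128,.611))
t=cam("top"); a=bot.capture("top"); cv2.imwrite("pics/c3top.png",a); g=cv2.cvtColor(a,cv2.COLOR_BGR2GRAY)
m=(g>165).astype(np.uint8); m[:175]=0;m[245:]=0;m[:,:150]=0;m[:,275:]=0
n,lab,st,_=cv2.connectedComponentsWithStats(m); i=1+st[1:,4].argmax(); print(st[i])
ys,xs=np.where(lab==i); hull=cv2.convexHull(np.c_[xs,ys].astype(np.float32))[:,0]
W=np.array([ray(t,p,26)[:2] for p in hull],np.float32); print(cv2.minAreaRect(W)); print(cv2.approxPolyDP(hull.reshape(-1,1,2),2.5,True)[:,0].tolist())
E
```

```text
time: 58.6
tool_pos: [443.0, -298.5, 276.3]
tcp_rot: [-3.137, -0.591, -0.009]
contact_force: [-4.0, -0.7, -2.0]
grip_width: 43.6
finger_force: 30.0
time: 59.43
tool_pos: [443.8, -298.2, 276.9]
tcp_rot: [-3.135, -0.609, -0.009]
contact_force: [-2.3, 0.4, -3.9]
grip_width: 43.7
finger_force: 30.0
[(np.float64(0.28), np.float64(-22.0), 9), (np.float64(0.28), np.float64(-20.0), 9), (np.float64(0.27), np.float64(-20.0), 12), (np.float64(0.27), np.float64(-22.0), 6), (np.float64(0.27), np.float64(38.0), 6), (np.float64(0.27), np.float64(36.0), 6), (np.float64(0.27), np.float64(-24.0), 9), (np.float64(0.26), np.float64(40.0), 15)]
[ 170  188   84   41 2295]
((580.7737426757812, 232.95916748046875), (267.8154296875, 113.918701171875), 80.72318267822266)
[[253.0, 196.0], [248.0, 228.0], [170.0, 217.0], [178.0, 188.0], [202.0, 188.0]]
```

```bash
python3 -m pendant '[[[-0.1,0,0.1],[0,0,0],-1],[[-0.15,0,0.3],[0,0,0],-1],[[-0.15,0,0.3],[0,0,0],-1],[[-0.15,0,0.3],[0,0,0],-1],[[-0.15,0,0.3],[0,0,0],-1],[[-0.15,0,0.3],[0,0,0],-1],[[0,0,0.2],[0,0,0],-1],[[0,0,0],[0,0,0],-1],[[0,0,0],[0,0,0],-1],[[0,0,0],[0,0,0],-1]]'
python3 - <<'E'
from sil2 import *
im=bot.capture("side");T=bot.get_obs()["tool_pos"];print(T,bot.get_obs()["joint_positions"].round(2),fitside(im,T,3.128,.611))
w=bot.capture("wrist"); cv2.imwrite("pics/c4w.png",w); cv2.imwrite("pics/c4s.png",im); print(corr(cam("wrist"),w,T,3.128,.611)[:3])
E
```

```text
time: 60.37
tool_pos: [418.3, -298.3, 330.8]
tcp_rot: [-3.135, -0.61, -0.009]
contact_force: [-0.2, -0.0, -1.9]
grip_width: 43.2
finger_force: 30.0
[ 418.29461558 -298.19235338  330.60461789] [-1.08  0.05  1.8   0.62  1.06  0.25] [(np.float64(0.25), np.float64(2.0), 6), (np.float64(0.22), np.float64(4.0), 6), (np.float64(0.2), np.float64(2.0), 9), (np.float64(0.2), np.float64(4.0), 12), (np.float64(0.2), np.float64(50.0), 15), (np.float64(0.2), np.float64(50.0), 9), (np.float64(0.19), np.float64(48.0), 9), (np.float64(0.19), np.float64(54.0), 15)]
[(np.float64(0.09973498233215548), np.float64(-30.0), 10), (np.float64(0.09912381626692628), np.float64(-30.0), 4), (np.float64(0.09861775651249335), np.float64(-30.0), 7)]
```

```bash
python3 - <<'E'
from sil2 import *
im=cv2.imread("pics/c4s.png");c=cam("side");T=np.array([418.3,-298.2,330.6]);Z=R.from_euler('z',3.128).as_matrix();bk=np.array([.574,0,.819])
g=cv2.cvtColor(im,cv2.COLOR_BGR2GRAY);
for t in(0,12,24):
    Rc=Z@R.from_euler('y',-np.radians(t)).as_matrix(); print(t,proj(c,(np.array([[30,30,28],[30,30,0],[-30,30,28],[-30,30,0],[30,-30,28],[-30,-30,28]])-[0,0,117])@Rc.T+T-Z@bk*9).round().tolist())
u=proj(c,T)[0];u0=int(u[0])-35;v0=int(u[1])-4;print(u0,v0)
for v in range(v0,v0+75,2): print(v,"".join(" .:-=+*#%@"[min(9,g[v,k]//26)] for k in range(u0,u0+70)))
E
```

```text
0 [[238.0, 306.0], [238.0, 312.0], [264.0, 303.0], [265.0, 309.0], [236.0, 284.0], [261.0, 281.0]]
12 [[229.0, 306.0], [228.0, 312.0], [256.0, 305.0], [254.0, 311.0], [228.0, 283.0], [253.0, 283.0]]
24 [[222.0, 304.0], [218.0, 310.0], [247.0, 306.0], [243.0, 312.0], [220.0, 281.0], [245.0, 284.0]]
210 266
266 :::::::::::::::::---:-+*:-----------#@@@%.::::-==---=-::::::::--::---:
268 ::::::-=-::::::::-----=#::----------#@@@@.::::::::::::::::::----------
270 :::::===-::::::::---::-*--------:---*@@@@.:::::::::::::::=##*:::-----:
272 :::::===:::--:-:::---:-+=:--:::::---*%@@@-::::::::::::::-=%@@*-::-::-:
274 :::::::-:-:-:-::::-----==:-++%@+=-:-+*@@@=:::::::::::::-:=@@@@*+=++**#
276 ::::::-::::-:--:::-----::-=+++#+=+*%@+***::::::::::::----:-=++#*%@@%%%
278 :-:::::-::::-::::------:---:-+*=+@@@@@#+**-::::::------------++*#@@@@@
280 ::::::::::---:-:-:--::----::-+#*+%%@@@@@@@@%*=::--:------------++*++==
282 -:::::::::-:-::-------------+##+=****#%@@@@@%@@@@@::----------::-:-::-
284 :::::::::--::::---:--==:---:+@@@%#*****+*#%+--=@@@-:--------------::::
286 ::::::-:::::::::--::------::-*@@@@@%#**
[... 1356 characters left out ...]
:::.::::::=%#####****++++
324 ............:......::::::::::::::::::::::::::::::::::::-##+-----------
326 ::::::.::..::::::::::::::::::::::::::::::::::::::::::::-*#+------==-=-
328 :::::::::::::::::::::::::::::::::::::::::::::::::::::::-+##-----------
330 ::::::::::::::::::::::::::::::::::::::::::::::::::::::::=%#===++++****
332 ::::::::::::::::::::::::::::::::::::::::::::::::::::::::=#######****++
334 ::::::::::::::::::::::::::::::::::::::::::::::::::::::::-=------------
336 :::::::::::::::::::::::::::::::::::::::::::::::::::::::::--------=+++=
338 :::::::::::::::::::::::::::::::::::::::::::::::::::::::::-=--=--=*@@@%
340 ::::::::::::::::::::::::::::::::::::::::::::::::::::::::--=------=++==
```

```bash
python3 -m pendant '[[[0.06,0.2,0],[0,0,0],-1],[[0.13,0.4,0],[0,0,0],-1],[[0.175,0.55,0],[0,0,0],-1],[[0.175,0.55,0],[0,0,0],-1],[[0.175,0.55,0],[0,0,0],-1],[[0.175,0.55,0],[0,0,0],-1],[[0.175,0.55,0],[0,0,0],-1],[[0.175,0.55,0],[0,0,0],-1],[[0.175,0.55,0],[0,0,0],-1],[[0.175,0.55,0],[0,0,0],-1]]'
python3 -m pendant '[[[0.175,0.55,0],[0,0,0],-1],[[0.175,0.55,0],[0,0,0],-1],[[0.175,0.55,0],[0,0,0],-1],[[0.175,0.55,0],[0,0,0],-1],[[0.175,0.55,0],[0,0,0],-1],[[0.175,0.55,0],[0,0,0],-1],[[0.175,0.55,0],[0,0,0],-1],[[0.175,0.55,0],[0,0,0],-1],[[0.175,0.55,0],[0,0,0],-1],[[0.175,0.55,0],[0,0,0],-1]]'
python3 -m pendant '[[[0.175,0.55,0],[0,0,0],-1],[[0.175,0.55,0],[0,0,0],-1],[[0.175,0.55,0],[0,0,0],-1],[[0.175,0.55,-0.1],[0,0,0],-1],[[0.175,0.55,-0.1],[0,0,0],-1],[[0.175,0.55,-0.2],[0,0,0],-1],[[0.175,0.55,-0.2],[0,0,0],-1],[[0.175,0.55,-0.2],[0,0,0],-1],[[0.1,0.35,-0.2],[0,0,0],-1],[[0.04,0.1,-0.2],[0,0,0],-1]]'
python3 -m pendant '[[[0,0,-0.2],[0,0,0],-1],[[0,0,-0.3],[0,0,0],-1],[[0,0,-0.3],[0,0,0],-1],[[0,0,-0.3],[0,0,0],-1],[[0,0,-0.3],[0,0,0],-1],[[0,0,-0.3],[0,0,0],-1],[[0,0,-0.2],[0,0,0],-1],[[0,0,0],[0,0,0],-1],[[0,0,0],[0,0,0],-1],[[0,0,0],[0,0,0],-1]]'
python3 - <<'E'
from sil2 import *
o=bot.get_obs(); print(o["joint_positions"].round(2),o["tool_pos"].round(1))
E
```

```text
time: 61.3
tool_pos: [465.9, -146.2, 330.8]
tcp_rot: [-3.135, -0.61, -0.009]
contact_force: [0.9, -0.2, -1.9]
grip_width: 43.7
finger_force: 30.0
time: 62.13
tool_pos: [517.9, 18.8, 330.7]
tcp_rot: [-3.134, -0.609, -0.009]
contact_force: [0.7, -0.5, -2.1]
grip_width: 43.4
finger_force: 30.0
time: 62.97
tool_pos: [564.0, 164.8, 294.3]
tcp_rot: [-3.134, -0.609, -0.007]
contact_force: [-0.1, -0.2, -2.0]
grip_width: 43.6
finger_force: 30.0
time: 63.8
tool_pos: [565.0, 162.2, 238.5]
tcp_rot: [-3.135, -0.611, -0.009]
contact_force: [0.6, 0.0, -1.8]
grip_width: 43.6
finger_force: 30.0
[ 0.21  0.22  1.87 -0.27  0.46  2.  ] [565.  162.2 238.5]
```

```bash
python3 - <<'E'
from h import *
a=bot.capture("top");b=bot.capture("side");cv2.imwrite("pics/d_top.png",a);cv2.imwrite("pics/d_side.png",b)
A=cv2.resize(a[165:285,145:295],(375,300),interpolation=cv2.INTER_CUBIC);A2=cv2.imread("pics/c3top.png")[165:285,145:295];A2=cv2.resize(A2,(375,300),interpolation=cv2.INTER_CUBIC)
Bb=cv2.resize(b[95:245,205:310],(420,600),interpolation=cv2.INTER_CUBIC)
cv2.imwrite("pics/d.png",np.hstack([np.vstack([A,A2]),Bb]))
E
```

```text
(no output)
```

View pics/d.png

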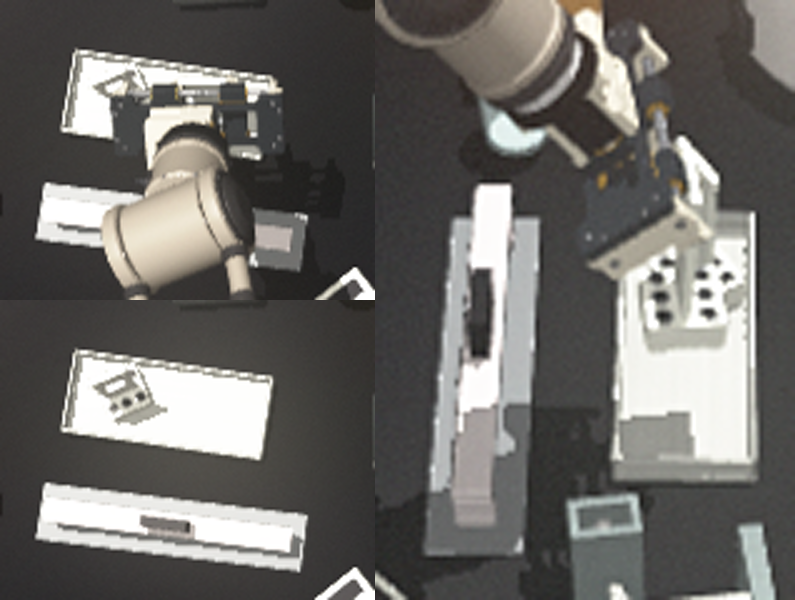

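The held carrier is upright above the tray. Carrier0 stands in the tray at about (128,395) in the lower-left crop, and I'll check its uprightness numerically.

```bash
python3 - <<'E'
from h import *
c=cam("top");g=cv2.cvtColor(cv2.imread("pics/c3top.png"),cv2.COLOR_BGR2GRAY)
Q=np.array([[4,-28,152],[4,28,152],[4,-14,109],[4,14,109],[4,-14,78],[4,14,78],[30,-30,28],[30,30,28],[-30,-30,28],[-30,30,28]])
Z=R.from_euler('z',3.334).as_matrix()
for t in(0,15,30): print(t,proj(c,Q@(Z@R.from_euler('y',-np.radians(t)).as_matrix()).T+[593,300,4]).round(1).tolist())
for v in range(185,225): print(v,"".join(" .:-=+*#%@"[min(9,g[v,k]//26)]*2 for k in range(174,218)))
E
```

```text
0 [[176.1, 200.0], [193.9, 196.2], [183.2, 201.1], [191.9, 199.3], [185.1, 202.5], [193.5, 200.7], [184.6, 213.2], [202.2, 209.4], [181.3, 195.9], [198.8, 192.2]]
15 [[174.0, 187.9], [191.7, 184.2], [181.7, 192.7], [190.4, 190.9], [184.0, 196.6], [192.4, 194.8], [183.8, 210.5], [201.5, 206.8], [181.5, 194.5], [198.9, 190.9]]
30 [[172.8, 177.4], [190.3, 173.8], [180.8, 185.2], [189.4, 183.4], [183.3, 191.2], [191.7, 189.5], [183.0, 207.5], [200.7, 203.8], [181.8, 193.9], [199.2, 190.3]]
185 ::##**%%@@@@##**==--::::::::::::::::::::::::::::::::::::::::::::::::::::::::::::::::::::
186 **##**%%%%%%##**##**%%@@@@##**++--::::::::::::::::::::::::::::::::::::::::::::::::::::::
187 %%++++++++++++++****%%%%%%##**##**%%@@@@##**++----::::::::::::::::::::::::::::::::::::::
188 @@==++**@@@@@@@@**++**++++++++****%%%%%%##******%%@@@@##**++----::::::::::::::::::::::::
189 @@==++**@@@@@@@@@@@@@@@@@@**++++++++++++++++++**%%@@%%##******##@@@@####**==--::::::::::
190 @@==++**@@@@@@@@@@@@@@@@@@@@@@@@@@@@@@@@%%@@##@@@@**++++++****##@@%%##**######@@@@%%##**
191 %%==++**@@@@@@@@@@@@@@@@@@@@@@@@@@@@@@@@@@@@@@@
[... 2410 characters left out ...]
@@@@@@@@@@@@@@@@@@@@@@@@@@@@@@@@@@@@@@@@@@@@@@@@@
218 ++++%%%%%%%%%%%%%%@@@@@@@@@@@@@@@@@@@@@@@@@@@@@@@@@@@@@@@@@@@@@@@@@@@@@@@@@@@@@@@@@@@@@@
219 ::::::::::----++++**%%%%%%%%%%%%@@@@@@@@@@@@@@@@@@@@@@@@@@@@@@@@@@@@@@@@@@@@@@@@@@@@@@@@
220 ::::::::::::::::::::::::----++++**%%%%@@%%%%%%@@@@@@@@@@@@@@@@@@@@@@@@@@@@@@@@@@@@@@@@@@
221 ::::::::::::::::::::::::::::::::::::::----++++**%%%%@@%%%%%%@@@@@@@@@@@@@@@@@@@@@@@@@@@@
222 ::::::::::::::::::::::::::::::::::::::::::::::::--::----==****%%%%@@%%%%%%@@@@@@@@@@@@@@
223 ::::::::::::::::::::::::::::::::::::::::::::::::::::::::::::::--::--====****%%%%%%@@%%%%
224 ::::::::::::::::::::::::::::::::::::::::::::::::::::::::::::::::::::::--::--------====**
```

```bash
python3 - <<'E'
from h import *
c=cam("top")
x,e=fit([(c,[[0,-28,156],[0,28,156],[30,-30,32],[30,30,32]],[(182,199.5),(197.5,194),(190.5,209.5),(204.5,203)])],[595,290,3.4]); print(x,e.tolist())
M=R.from_euler('z',x[2]).as_matrix(); N=R.from_euler('z',2.985).as_matrix()
for p in([30,30,0],[30,-30,0],[-30,30,0],[-30,-30,0]): print((N.T@(M@p+[x[0]-580.3,x[1]-233.5,0])).round())
E
```

```text
[600.19485687 287.70087731   3.50818194] [[-1.7, -1.7], [-0.3, -2.8], [-0.3, 2.5], [2.5, 2.3]]
[ -0. -16.   0.]
[ 30. -68.   0.]
[-52. -46.   0.]
[-22. -98.   0.]
```

```bash
python3 -m pendant '[[[0,0,-0.3],[0,0,0],-1],[[0,0,-0.45],[0,0,0],-1],[[0,0,-0.45],[0,0,0],-1],[[0,0,-0.45],[0,0,0],-1],[[0,0,-0.45],[0,0,0],-1],[[0,0,-0.45],[0,0,0],-1],[[0,0,-0.45],[0,0,0],-1],[[0,0,-0.3],[0,0,0],-1],[[0,0,-0.2],[0,0,0],-1],[[0,0,0],[0,0,0],-1]]'
python3 -m pendant '[[[0,0,-0.05],[0,0,0],-1],[[0,0,-0.05],[0,0,0],-1],[[0,0,-0.03],[0,0,0],-1],[[0,0,0],[0,0,0],-1],[[0,0,0],[0,0,0],-1],[[0,0,0],[0,0,0],-1],[[0,0,0],[0,0,0],-1],[[0,0,0],[0,0,0],-1],[[0,0,0],[0,0,0],-1],[[0,0,0],[0,0,0],-1]]'
```

```text
time: 64.73
tool_pos: [568.6, 169.6, 147.1]
tcp_rot: [3.13, -0.585, -0.009]
contact_force: [-0.6, -0.0, -2.1]
grip_width: 43.7
finger_force: 30.0
time: 65.57
tool_pos: [569.2, 170.1, 145.7]
tcp_rot: [3.129, -0.584, -0.009]
contact_force: [0.4, 0.3, -1.8]
grip_width: 43.8
finger_force: 30.0
```

```bash
python3 -m pendant '[[[0.07,-0.04,0],[0,0.18,0],-1],[[0.07,-0.04,0],[0,0.18,0],-1],[[0.07,-0.04,0],[0,0.18,0],-1],[[0.06,-0.04,0],[0,0.18,0],-1],[[0,0,-0.15],[0,0,0],-1],[[0,0,-0.15],[0,0,0],-1],[[0,0,-0.1],[0,0,0],-1],[[0,0,0],[0,0,0],-1],[[0,0,0],[0,0,0],-1],[[0,0,0],[0,0,0],-1]]'
python3 -c "
from plant import bot
print(bot.get_obs()['joint_positions'].round(2))"
```

```text
time: 66.4
tool_pos: [577.1, 165.5, 133.6]
tcp_rot: [3.128, -0.498, -0.008]
contact_force: [0.2, -0.4, -1.9]
grip_width: 43.8
finger_force: 30.0
[ 0.21  0.42  1.88 -0.32  0.38  2.07]
```

```bash
python3 -m pendant '[[[0,0,-0.05],[0,0,0],-1],[[0,0,-0.05],[0,0,0],-1],[[0,0,0],[0,0,0],-1],[[0,0,0],[0,0,0],-1],[[0,0,0],[0,0,0],-1],[[0,0,0],[0,0,0],-1],[[0,0,0],[0,0,0],-1],[[0,0,0],[0,0,0],-1],[[0,0,0],[0,0,0],-1],[[0,0,0],[0,0,0],-1]]'
python3 -m pendant '[[[0,0,-0.03],[0,0,0],-1],[[0,0,-0.03],[0,0,0],-1],[[0,0,0],[0,0,0],-1],[[0,0,0],[0,0,0],-1],[[0,0,0],[0,0,0],-1],[[0,0,0],[0,0,0],-1],[[0,0,0],[0,0,0],-1],[[0,0,0],[0,0,0],-1],[[0,0,0],[0,0,0],-1],[[0,0,0],[0,0,0],-1]]'
```

```text
time: 67.23
tool_pos: [577.7, 165.4, 131.2]
tcp_rot: [3.128, -0.499, -0.009]
contact_force: [-1.1, -0.7, 5.4]
grip_width: 43.6
finger_force: 30.0
time: 68.07
tool_pos: [578.7, 165.4, 131.1]
tcp_rot: [3.129, -0.502, -0.009]
contact_force: [-2.8, -2.4, 13.3]
grip_width: 43.7
finger_force: 30.0
```

```bash
python3 -m pendant '[[[0,0,0.06],[0,0,0],-1],[[0,0,0],[0,0,0],-1],[[0,0,0],[0,0,0],0.02],[[0,0,0],[0,0,0],0.02],[[0,0,0],[0,0,0],0.02],[[0,0,0],[0,0,0],0.02],[[0,0,0],[0,0,0],0.02],[[0,0,0],[0,0,0],0.02],[[0,0,0],[0,0,0],0.02],[[0,0,0],[0,0,0],0.02]]'
python3 -m pendant '[[[0,0,0],[0,0,0],0.4],[[0,0,0],[0,0,0],1],[[0,0,0],[0,0,0],1],[[0,0,0],[0,0,0],1],[[0,0,0],[0,0,0],1],[[0,0,0],[0,0,0],1],[[-0.05,0,0.09],[0,0,0],1],[[-0.1,0,0.18],[0,0,0],1],[[-0.1,0,0.18],[0,0,0],1],[[-0.1,0,0.18],[0,0,0],1]]'
python3 -m pendant '[[[-0.2,0,0.37],[0,0,0],1],[[-0.2,0,0.37],[0,0,0],1],[[-0.2,0,0.37],[0,0,0],1],[[-0.2,0,0.37],[0,0,0],1],[[-0.2,0,0.37],[0,0,0],1],[[-0.2,0,0.37],[0,0,0],1],[[-0.2,0,0.37],[0,0,0],1],[[-0.2,0,0.37],[0,0,0],1],[[-0.2,0,0.37],[0,0,0],1],[[-0.2,0,0.37],[0,0,0],1]]'
python3 - <<'E'
from h import *
c=cam("wrist"); cv2.imwrite("pics/e_w.png",bot.capture("wrist")); cv2.imwrite("pics/e_s.png",bot.capture("side")); np.savez("e.npz",T=c["T"])
# where carriers should be seen
for n,x in {"c2":[568,165,3.13],"c0":[600,288,3.5]}.items():
    Z=R.from_euler('z',x[2]).as_matrix()
    Q=np.array([[0,-28,156],[0,28,156],[30,-30,32],[30,30,32],[-30,-30,32],[-30,30,32]])
    for k in("side","wrist"): print(n,k,proj(cam(k),Q@Z.T+[x[0],x[1],0]).round().tolist())
E
```

```text
time: 68.9
tool_pos: [577.2, 165.3, 130.5]
tcp_rot: [3.128, -0.497, -0.009]
contact_force: [-0.3, 0.4, -0.2]
grip_width: 47.0
finger_force: 0.4
time: 69.73
tool_pos: [566.5, 165.3, 150.3]
tcp_rot: [3.128, -0.498, -0.009]
contact_force: [-0.4, -0.2, 0.3]
grip_width: 91.7
finger_force: 0.0
time: 70.57
tool_pos: [506.1, 165.4, 261.8]
tcp_rot: [3.128, -0.499, -0.009]
contact_force: [-0.5, 0.7, -0.2]
grip_width: 91.6
finger_force: 0.0
c2 side [[281.0, 159.0], [283.0, 172.0], [271.0, 187.0], [274.0, 201.0], [290.0, 185.0], [293.0, 199.0]]
c2 wrist [[243.0, 205.0], [312.0, 205.0], [251.0, 256.0], [303.0, 256.0], [252.0, 205.0], [302.0, 205.0]]
c0 side [[282.0, 131.0], [291.0, 141.0], [274.0, 161.0], [283.0, 173.0], [290.0, 155.0], [299.0, 166.0]]
c0 wrist [[96.0, 181.0], [161.0, 158.0], [156.0, 237.0], [205.0, 219.0], [142.0, 191.0], [190.0, 174.0]]
```

```bash
python3 - <<'E'
import cv2,numpy as np
g=cv2.cvtColor(cv2.imread("pics/e_w.png"),cv2.COLOR_BGR2GRAY)
s=cv2.resize(g[130:262,70:346],(138,44),interpolation=cv2.INTER_AREA)
for i,r in enumerate(s): print(130+3*i,"".join(" .:-=+*#%@"[min(9,int(v)//26)] for v in r))
E
```

```text
130                                                                                                                                           
133                                                                                                                                           
136                                                                                                                                           
139                                                                                                                                           
142                                                                                                                                           
145                                                                                                                                           
148                                                                                                                                           
151                                                                                                
[... 4484 characters left out ...]
..........-:....-+%@@@@@@@@@@@@@@@@@@@@@%%%########*-.. +@@@@@@@@@@@@@@@@@@@@@@@@@@@@@@@@@@@#---=#@%+.   .=**=.  .-++++#@@@@@*%%:      
250 ................   .*%%@@@@@@@@@@@@@@@@%%############+-..  =@@@@@@@@@@@@@@@@@@@@@@@@@@@@@@@@@@@#---=%@@%=...-+##*=-:-+*++++*%@@%+%#.      
253 ..............      -+**##%%%%%%@@@@%%##############+:..   -%@@@@@@@@@@@@@@@@@@@@@@@@@@@@@@@@@@@#*#%@@@@%+++*####****##*+++++#%%=++.      
256 ............           ...:--=++*##%###############+:.     :%@@@@@@@@@@@@@@@@@@@@@@@@@@@@@@@@@@@@@@@@@@@@#************++++++++++-+=       
259 ..........                     .:+###############*=:.      .#@@@@@@@@@@@@@@@@@@@@@@@@@@@@@@@@@@@@@%%%%###*+++++++++==++++++++++=*%-
```

```bash
cat > ch.py <<'E'
from h import *
def seg(a,b,n=25): return np.linspace(a,b,n)
def model():
    S=[]; f=4
    poly=lambda P,close=True:[seg(np.array(P[i],float),np.array(P[(i+1)%len(P)],float)) for i in range(len(P) if close else len(P)-1)]
    S+=poly([[f,-28,152],[f,28,152],[-f,28,152],[-f,-28,152]])
    S+=poly([[f,-14,109],[f,14,109],[f,14,78],[f,-14,78]])
    S+=[seg(np.array([f,y,35.]),np.array([f,y,138.])) for y in(-22,22)]
    S+=[seg(np.array([f,-22,28.]),np.array([f,22,28.]))]
    S+=poly([[30,30,28],[30,-30,28],[-30,-30,28]],False)+[seg(np.array([30.,30,28]),np.array([-30.,30,28]))]
    S+=[seg(np.array([30.,y,28]),np.array([30.,y,0])) for y in(-30,30)]+[seg(np.array([30.,-30,0]),np.array([30.,30,0]))]
    return np.vstack(S)
Q=model()
def chamfer(img,c,x0,vmax,tilts=(-15,-8,0,8,15)):
    k=3; g=cv2.cvtColor(cv2.resize(img,None,fx=k,fy=k,interpolation=cv2.INTER_CUBIC),cv2.COLOR_BGR2GRAY)
    e=cv2.Canny(cv2.GaussianBlur(g,(5,5),1.2),25,60); D=cv2.distanceTransform(255-e,cv2.DIST_L2,5)/k
    def pts(x): return Q@(R.from_euler('z',x[2])*R.from_euler('yx',[x[3],x[4]])).as_matrix().T+[x[0],x[1],x[5]]
    def r(x):
        u=proj(c,pts(x)); ok=(u[:,1]<vmax)
        m=(u*k+1).astype(np.float32); d=cv2.remap(D.astype(np.float32),m[:,:1].copy(),m[:,1:].copy(),cv2.INTER_LINEAR,borderValue=9)[:,0]
        return np.r_[np.where(ok,np.minimum(d,6),0), (x[5]-8)*.3]
    best=None
    for a in tilts:
        for dx in(-12,0,12):
          for dy in(-12,0,12):
            s=least_squares(r,np.array(x0)+[dx,dy,0,np.radians(a),0,0],x_scale=[5,5,.1,.1,.1,5],diff_step=1e-3,loss='soft_l1')
            if best is None or s.cost<best.cost: best=s
    x=best.x; print("pos",x[:2].round(1),"z",x[5].round(1),"yaw",x[2].round(3),"tilt y,x deg",np.degrees(x[3:5]).round(1),"cost",round(best.cost,1),"mean d",np.abs(best.fun).mean().round(2)); return x
E
python3 - <<'E'
from ch import *
c=cam("wrist");im=cv2.imread("pics/e_w.png")
chamfer(im,c,[566,165,3.13,0,0,4],255); chamfer(im,c,[600,288,3.5,0,0,4],245)
E
```

```text
pos [224.5   6.1] z 8.0 yaw -5.629 tilt y,x deg [-233.8    0. ] cost 0.0 mean d 0.0
pos [104.5 -48.8] z 8.0 yaw 2.323 tilt y,x deg [-335.4    0. ] cost 0.0 mean d 0.0
```

```bash
sed -i 's/np.where(ok,np.minimum(d,6),0), (x\[5\]-8)\*.3\]/np.where(ok,np.minimum(d,6),2.5), (x[5]-4)*.3]/; s/loss=.soft_l1.)/loss="soft_l1",bounds=(np.array(x0)-[45,45,.6,.6,.6,8],np.array(x0)+[45,45,.6,.6,.6,30]))/' ch.py
python3 - <<'E'
from ch import *
c=cam("wrist");im=cv2.imread("pics/e_w.png")
chamfer(im,c,[566,165,3.13,0,0,4],262); chamfer(im,c,[600,288,3.5,0,0,4],250)
E
```

```text
pos [572.3 159.4] z 1.5 yaw 3.249 tilt y,x deg [16.7 -2.4] cost 341.9 mean d 1.35
pos [597.8 288.7] z 5.9 yaw 3.562 tilt y,x deg [-1.  2.] cost 309.4 mean d 1.23
```

```bash
python3 -m pendant '[[[-0.25,0.2,0.1],[0,0,0],1],[[-0.25,0.2,0.1],[0,0,0],1],[[-0.25,0.2,0.1],[0,0,0],1],[[-0.25,0.2,0.1],[0,0,0],1],[[-0.25,0.2,0.1],[0,0,0],1],[[-0.25,0.2,0.1],[0,0,0],1],[[-0.25,0.2,0.1],[0,0,0],1],[[-0.25,0.2,0.1],[0,0,0],1],[[0,0,0],[0,0,0],1],[[0,0,0],[0,0,0],1]]'
python3 - <<'E'
from ch import *
c=cam("wrist");im=bot.capture("wrist");cv2.imwrite("pics/f_w.png",im)
print(proj(c,[[566,165,4],[600,288,4],[536,165,4]]).round())
chamfer(im,c,[566,165,3.13,0,0,4],258); chamfer(im,c,[598,288,3.5,0,0,4],258)
g=cv2.cvtColor(im,cv2.COLOR_BGR2GRAY)
u=proj(c,[[566,165,80]])[0].astype(int); v0=u[1]-50
s=cv2.resize(g[v0:v0+120,u[0]-50:u[0]+50],(100,40),interpolation=cv2.INTER_AREA)
print(u); 
for i,r in enumerate(s): print(v0+3*i,"".join(" .:-=+*#%@"[min(9,int(v)//26)] for v in r))
E
```

```text
time: 71.5
tool_pos: [446.7, 213.6, 284.4]
tcp_rot: [3.128, -0.498, -0.008]
contact_force: [0.2, 0.6, 0.7]
grip_width: 91.8
finger_force: 0.0
[[312. 193.]
 [221. 170.]
 [312. 214.]]
pos [565.7 160.8] z 5.0 yaw 3.233 tilt y,x deg [1.4 0. ] cost 212.5 mean d 0.99
pos [596.4 290.1] z 4.7 yaw 3.53 tilt y,x deg [-0.5  0.9] cost 248.1 mean d 0.98
[318 174]
124                                                                                                     
127                                                                                                     
130                                                                                                     
133                                                                                                     
136 ..                                                                                                  
139 #***++====--::::........                                                                            
142 ==++++****#########**#***++====--:::::......                                  .............::::..   
145 --------
[... 2651 characters left out ...]
********##%%%%%%%%%#*#%%%%%%%%%%%#%%@@@@@@@@@@@@@@@@@%+=+%@%=.    
223 =====++++***#####%%%%%%%%%@@@@%%@@@@@@@@@@@@@@@@@@@@@@@@@@@@@@@@@@@@@@@@@@@@@@@@@@@@@@@#+=*%@#=.    
226 ......::::::::------=====++++***#####%%%%%%%%%%@@@%%@@@@@@@@@@@@@@@@@@@@@@@@@@@@@@@@@@%*==#@%*-     
229                ..........:.::::::::-----=====++++****#####%%%%%%%%%%@@%%%%@@@@@@@@@@@@%+=+#@%+.     
232                                     .........::::::::::------=====+++****#####%%%%%%%%%###%%*-.     
235                                                         .........::::::::--------=====++++++=:.     
238                                                                            . .........::..          
241
```

```bash
python3 -m pendant '[[[-0.1,0.06,0],[0.011,0.415,0],1],[[-0.1,0.06,0],[0.011,0.415,0],1],[[-0.1,0.06,0],[0.011,0.415,0],1],[[-0.1,0.06,0],[0.011,0.415,0],1],[[-0.1,0.06,0],[0.011,0.415,0],1],[[-0.1,0.06,0],[0.011,0.415,0],1],[[-0.1,0.06,0],[0.011,0.415,0],1],[[-0.1,0.06,0],[0.011,0.415,0],1],[[-0.1,0.06,0],[0.011,0.415,0],1],[[-0.1,0.04,0],[0.011,0.415,0],1]]'
python3 -m pendant '[[[0,0,0],[0,0,0.8],1],[[0,0,0],[0,0,0.8],1],[[0,0,0],[0,0,0.8],1],[[0,0,0],[0,0,0.8],1],[[0,0,0],[0,0,0.8],1],[[0,0,0],[0,0,0.8],1],[[0,0,0],[0,0,0.8],1],[[0,0,0],[0,0,0.8],1],[[0,0,0],[0,0,0.8],1],[[0,0,0],[0,0,0.8],1]]'
python3 -m pendant '[[[0,0,-0.2],[0,0,0.8],1],[[0,0,-0.2],[0,0,0.8],1],[[0,0,-0.3],[0,0,0.8],1],[[0,0,-0.3],[0,0,0.8],1],[[0,0,-0.3],[0,0,0.78],1],[[0,0,0],[0,0,0],1],[[0,0,0],[0,0,0],1],[[0,0,0],[0,0,0],1],[[0,0,0],[0,0,0],1],[[0,0,0],[0,0,0],1]]'
python3 - <<'E'
from h import *
c=cam("wrist");im=bot.capture("wrist");cv2.imwrite("pics/k_w.png",im);t=cam("top")
Z=R.from_euler('z',2.998).as_matrix()
pk=lambda P:np.array(P)@Z.T+[416.3,231,43]
print("pred bar corners",proj(c,pk([[15,-164,12],[15,164,12],[-15,164,12],[-15,-164,12],[8,-30,52],[-8,-30,52],[8,30,52],[-8,30,52]])).round(1).tolist())
g=cv2.cvtColor(im,cv2.COLOR_BGR2GRAY);s=cv2.resize(g[0:270,200:380],(90,54),interpolation=cv2.INTER_AREA)
for i,r in enumerate(s): print(5*i,"".join(" .:-=+*#%@"[min(9,int(v)//26)] for v in r))
E
```

```text
time: 72.38
tool_pos: [417.2, 230.4, 284.2]
tcp_rot: [3.137, 0.003, -0.011]
contact_force: [0.5, 0.2, 0.3]
grip_width: 91.9
finger_force: 0.0
time: 73.22
tool_pos: [417.3, 230.2, 284.0]
tcp_rot: [3.137, 0.001, 0.953]
contact_force: [-0.2, 0.3, 0.1]
grip_width: 91.7
finger_force: 0.0
time: 74.05
tool_pos: [417.1, 230.7, 246.1]
tcp_rot: [3.136, -0.0, 1.425]
contact_force: [-0.4, 0.6, 0.5]
grip_width: 91.8
finger_force: 0.0
pred bar corners [[260.5, 5.3], [265.4, 329.6], [291.8, 329.5], [294.6, 5.3], [268.8, 163.9], [287.2, 163.9], [269.5, 229.3], [286.9, 229.3]]
0                                   ......................                                  
5                    :+**********#########################=.                                
10                    :*##########%@@@@@@@@@@@@@@@%########+.                                
15                    :*##########%@@@@@@@@@@@@@@@%########=.                                
20                    :*##########%@@@@@@@@@@@@@@@%######%#=                                 
25                    :*##########%@@@@@@@@@@@@@@@%########=     
[... 3870 characters left out ...]
--:.                          .::-#%%%*
235                        :-+***+--*%##%%%%#+++++=-------.                          .::=%%%%%
240                        :-=***+--*@@@@@@@%*++++=------:.                          .::+%%%*+
245                        ::-***+--*@@@@@@@#+++++=------:.                          :::*%-...
250                        .:-+**=--*@@@@@@@#+++++-------:.                          ::-##:   
255                        .:-=++=--+@@@@@@@%+++++=------:.                         .::=#*.   
260                        .:-------+@@@@@@@%*++++=------:.                         .::+%+    
265                        .-++++=--=**#####++++++--:--:::.                          .:*%-
```

```bash
python3 - <<'E'
from h import *
c=cam("wrist");im=cv2.imread("pics/k_w.png");g=cv2.cvtColor(im,cv2.COLOR_BGR2GRAY)
L=[];Rr=[]
for v in range(20,150,10):
    w=np.where(g[v,240:330]>228)[0]+240; L.append((w[0],v));Rr.append((w[-1]+1,v))
d=[]
for v in range(175,215,10):
    w=np.where(g[v,265:310]<45)[0]+265; d.append((w[0],w[-1]+1,v))
print(L[0],L[-1],Rr[0],Rr[-1],d)
for z,P,n in((55,L,"left"),(55,Rr,"right"),(95,[(a,v) for a,b,v in d],"bl"),(95,[(b,v) for a,b,v in d],"br")):
    W=np.array([ray(c,p,z)[:2] for p in P]); k=np.polyfit(W[:,1],W[:,0],1); print(n,"x at y=231:",np.polyval(k,231).round(1),"dx/dy",k[0].round(4))
print(bot.get_obs()["tool_pos"],bot.get_obs()["tcp_rot"])
t=cam("top");print("top pred",proj(t,np.array([[416.3,231,95]])))
a=cv2.cvtColor(cv2.imread("pics/c3top.png"),cv2.COLOR_BGR2GRAY); m=np.where(a[225:290,150:290]>250,1,0); 
blk=np.argwhere(a[240:270,195:230]<120)+[240,195]; q=blk.mean(0); print("top block px",q[::-1],len(blk),ray(t,q[::-1],92))
E
```

```text
(np.int64(263), 20) (np.int64(264), 140) (np.int64(295), 20) (np.int64(294), 140) [(np.int64(271), np.int64(285), 175), (np.int64(271), np.int64(286), 185), (np.int64(271), np.int64(286), 195), (np.int64(272), np.int64(286), 205)]
left x at y=231: 402.5 dx/dy 0.1465
right x at y=231: 431.6 dx/dy 0.1448
bl x at y=231: 410.2 dx/dy 0.1226
br x at y=231: 423.2 dx/dy 0.1116
[417.01084965 230.77474116 245.99741921] [ 3.13570375e+00 -8.39152953e-05  1.42569877e+00]
top pred [[209.78427326 254.21977024]]
top block px [211.49262537 253.48377581] 339 [418.65586551 225.96862031  92.        ]
```

```bash
python3 -m pendant '[[[0,0,-0.4],[0.04,0,0],1],[[0,0,-0.7],[0,0,0],1],[[0,0,-0.7],[0,0,0],1],[[0,0,-0.7],[0,0,0],1],[[0,0,-0.7],[0,0,0],1],[[0,0,-0.7],[0,0,0],1],[[0,0,-0.6],[0,0,0],1],[[0,0,-0.5],[0,0,0],1],[[0,0,-0.4],[0,0,0],1],[[0,0,-0.2],[0,0,0],1]]'
python3 -m pendant '[[[0,0,0],[0,0,0],-1],[[0,0,0],[0,0,0],-1],[[0,0,0],[0,0,0],-1],[[0,0,0],[0,0,0],-1],[[0,0,0],[0,0,0],-1],[[0,0,0],[0,0,0],-1],[[0,0,0],[0,0,0],-1],[[0,0,0],[0,0,0],-1],[[0,0,0],[0,0,0],-1],[[0,0,0],[0,0,0],-1]]'
python3 -m pendant '[[[0,0,0],[0,0,0],-1],[[0,0,0],[0,0,0],-1],[[0,0,0],[0,0,0],-1],[[0,0,0],[0,0,0],-1],[[0,0,0],[0,0,0],-1],[[0,0,0],[0,0,0],-1],[[0,0,0.1],[0,0,0],-1],[[0,0,0.1],[0,0,0],-1],[[0,0,0.1],[0,0,0],-1],[[0,0,0],[0,0,0],-1]]'
```

```text
time: 74.93
tool_pos: [416.3, 230.6, 76.4]
tcp_rot: [3.139, -0.004, 1.426]
contact_force: [-0.3, -0.7, 0.3]
grip_width: 91.7
finger_force: 0.0
time: 75.77
tool_pos: [416.8, 230.7, 77.6]
tcp_rot: [3.137, -0.004, 1.427]
contact_force: [0.3, 1.0, -0.5]
grip_width: 30.1
finger_force: 0.0
time: 76.6
tool_pos: [417.1, 230.9, 87.2]
tcp_rot: [3.136, -0.005, 1.427]
contact_force: [0.9, 0.1, -2.1]
grip_width: 15.8
finger_force: 30.0
```

```bash
python3 -m pendant '[[[0,0,0.3],[0,0,0],-1],[[0,0,0.6],[0,0,0],-1],[[0,0,0.8],[0,0,0],-1],[[0,0,0.8],[0,0,0],-1],[[0,0,0.8],[0,0,0],-1],[[0,0,0.8],[0,0,0],-1],[[0,0,0.8],[0,0,0],-1],[[0,0,0.8],[0,0,0],-1],[[0,0,0.8],[0,0,0],-1],[[0,0,0.7],[0,0,0],-1]]'
python3 -m pendant '[[[0.03,-0.25,0],[0,0,0.05],-1],[[0.07,-0.5,0],[0,0,0.05],-1],[[0.1,-0.7,0],[0,0,0.05],-1],[[0.1,-0.7,0],[0,0,0.05],-1],[[0.1,-0.7,0],[0,0,0.05],-1],[[0.1,-0.7,0],[0,0,0.05],-1],[[0.1,-0.7,0],[0,0,0.05],-1],[[0.1,-0.7,0],[0,0,0.05],-1],[[0.1,-0.7,0],[0,0,0.05],-1],[[0.1,-0.7,0],[0,0,0.05],-1]]'
python3 -m pendant '[[[0.1,-0.7,0],[0,0,0.05],-1],[[0.1,-0.7,0],[0,0,0.05],-1],[[0.1,-0.7,0],[0,0,0.05],-1],[[0.1,-0.7,0],[0,0,0.05],-1],[[0.1,-0.7,0],[0,0,0.05],-1],[[0.1,-0.7,0],[0,0,0.06],-1],[[0.1,-0.7,0],[0,0,0.06],-1],[[0.1,-0.7,0],[0,0,0.06],-1],[[0.1,-0.7,0],[0,0,0.06],-1],[[0.1,-0.7,0],[0,0,0.06],-1]]'
python3 -m pendant '[[[0.09,-0.7,0],[0,0,0.06],-1],[[0.03,-0.25,0],[0,0,0.06],-1],[[0,0,0],[0,0,0],-1],[[0,0,0],[0,0,0],-1],[[0,0,0],[0,0,0],-1],[[0,0,0],[0,0,0],-1],[[0,0,0],[0,0,0],-1],[[0,0,0],[0,0,0],-1],[[0,0,0],[0,0,0],-1],[[0,0,0],[0,0,0],-1]]'
```

```text
time: 77.43
tool_pos: [416.4, 230.6, 304.9]
tcp_rot: [3.136, -0.005, 1.427]
contact_force: [0.9, 1.3, -2.6]
grip_width: 16.1
finger_force: 30.0
time: 78.27
tool_pos: [443.0, 38.8, 301.6]
tcp_rot: [3.139, -0.004, 1.487]
contact_force: [-0.4, 0.4, -2.2]
grip_width: 15.4
finger_force: 30.0
time: 79.1
tool_pos: [472.9, -170.9, 301.5]
tcp_rot: [3.139, -0.005, 1.553]
contact_force: [-0.7, 0.4, -2.3]
grip_width: 16.2
finger_force: 30.0
time: 79.93
tool_pos: [477.4, -198.0, 302.7]
tcp_rot: [3.137, -0.004, 1.567]
contact_force: [0.2, 0.2, -2.3]
grip_width: 15.6
finger_force: 30.0
```

```bash
python3 -m pendant '[[[-0.01,-0.15,0],[0,0,-0.09],-1],[[0,-0.15,0],[0,0,0],-1],[[0,-0.15,0],[0,0,0],-1],[[0,0,-0.3],[0,0,0],-1],[[0,0,-0.4],[0,0,0],-1],[[0,0,-0.4],[0,0,0],-1],[[0,0,-0.26],[0,0,0],-1],[[0,0,0],[0,0,0],-1],[[0,0,0],[0,0,0],-1],[[0,0,0],[0,0,0],-1]]'
python3 - <<'E'
from h import *
im=bot.capture("wrist");cv2.imwrite("pics/m_w.png",im);c=cam("wrist");g=cv2.cvtColor(im,cv2.COLOR_BGR2GRAY)
T=bot.get_obs()["tool_pos"];z=T[2]-34.6+12
for v in range(40,140,25):
    w=np.where(g[v,230:340]>225)[0]+230; a,b=ray(c,(w[0],v),z)[:2],ray(c,(w[-1]+1,v),z)[:2]; print(v,w[0],w[-1],a.round(1),b.round(1))
E
```

```text
time: 80.77
tool_pos: [477.3, -212.0, 262.3]
tcp_rot: [3.136, -0.004, 1.556]
contact_force: [-0.6, 0.4, -1.8]
grip_width: 15.6
finger_force: 30.0
40 250 311 [ 465.6 -108.9] [ 493.2 -109.3]
65 251 311 [ 465.6 -119.2] [ 493.3 -119.6]
90 251 310 [ 465.3 -129.9] [ 492.9 -130.3]
115 251 310 [ 464.8 -141. ] [ 493.1 -141.4]
```

```bash
python3 -m pendant '[[[-0.005,0.017,-0.1],[0,0,0],-1],[[0,0,-0.1],[0,0,0],-1],[[0,0,-0.1],[0,0,0],-1],[[0,0,-0.1],[0,0,0],-1],[[0,0,-0.1],[0,0,0],-1],[[0,0,-0.1],[0,0,0],-1],[[0,0,-0.1],[0,0,0],-1],[[0,0,-0.1],[0,0,0],-1],[[0,0,0],[0,0,0],-1],[[0,0,0],[0,0,0],-1]]'
python3 -m pendant '[[[0,0,-0.1],[0,0,0],-1],[[0,0,-0.1],[0,0,0],-1],[[0,0,-0.1],[0,0,0],-1],[[0,0,-0.1],[0,0,0],-1],[[0,0,0],[0,0,0],-1],[[0,0,0],[0,0,0],-1],[[0,0,0],[0,0,0],-1],[[0,0,0],[0,0,0],-1],[[0,0,0],[0,0,0],-1],[[0,0,0],[0,0,0],-1]]'
```

```text
time: 81.65
tool_pos: [476.9, -211.2, 237.6]
tcp_rot: [3.137, -0.005, 1.556]
contact_force: [-0.2, -0.4, -1.9]
grip_width: 15.6
finger_force: 30.0
time: 82.48
tool_pos: [477.1, -211.4, 225.9]
tcp_rot: [3.137, -0.004, 1.556]
contact_force: [-0.4, -1.2, 0.3]
grip_width: 15.8
finger_force: 30.0
```

Both legs are in their sockets. Now I'll press home in small steps.

```bash
python3 -m pendant '[[[0,0,-0.05],[0,0,0],-1],[[0,0,-0.05],[0,0,0],-1],[[0,0,-0.05],[0,0,0],-1],[[0,0,-0.05],[0,0,0],-1],[[0,0,-0.05],[0,0,0],-1],[[0,0,0],[0,0,0],-1],[[0,0,0],[0,0,0],-1],[[0,0,0],[0,0,0],-1],[[0,0,0],[0,0,0],-1],[[0,0,0],[0,0,0],-1]]'
python3 -m pendant '[[[0,0,-0.05],[0,0,0],-1],[[0,0,-0.05],[0,0,0],-1],[[0,0,-0.05],[0,0,0],-1],[[0,0,-0.02],[0,0,0],-1],[[0,0,0],[0,0,0],-1],[[0,0,0],[0,0,0],-1],[[0,0,0],[0,0,0],-1],[[0,0,0],[0,0,0],-1],[[0,0,0],[0,0,0],-1],[[0,0,0],[0,0,0],-1]]'
```

```text
time: 83.32
tool_pos: [477.7, -213.4, 219.1]
tcp_rot: [3.134, 0.001, 1.556]
contact_force: [1.6, -6.5, 3.1]
grip_width: 16.2
finger_force: 30.0
time: 84.15
tool_pos: [476.9, -211.5, 213.4]
tcp_rot: [3.137, -0.004, 1.556]
contact_force: [-1.2, -2.6, 5.4]
grip_width: 15.8
finger_force: 30.0
```

```bash
python3 -m pendant '[[[0,0,-0.04],[0,0,0],-1],[[0,0,-0.04],[0,0,0],-1],[[0,0,0],[0,0,0],-1],[[0,0,0],[0,0,0],-1],[[0,0,0],[0,0,0],-1],[[0,0,0],[0,0,0],-1],[[0,0,0],[0,0,0],-1],[[0,0,0],[0,0,0],-1],[[0,0,0],[0,0,0],-1],[[0,0,0],[0,0,0],-1]]'
```

```text
time: 84.98
tool_pos: [476.9, -211.5, 213.3]
tcp_rot: [3.135, -0.003, 1.557]
contact_force: [-6.4, -0.7, 21.1]
grip_width: 16.1
finger_force: 30.0
```

```bash
python3 -m pendant '[[[0,0,0.08],[0,0,0],-1],[[0,0,0],[0,0,0],0.2],[[0,0,0],[0,0,0],1],[[0,0,0],[0,0,0],1],[[0,0,0],[0,0,0],1],[[0,0,0],[0,0,0],1],[[0,0,0],[0,0,0],1],[[0,0,0],[0,0,0],1],[[0,0,0],[0,0,0],1],[[0,0,0],[0,0,0],1]]'
python3 -m pendant '[[[0,0,0.3],[0,0,0],1],[[0,0,0.5],[0,0,0],1],[[0,0,0.5],[0,0,0],1],[[0,0,0.5],[0,0,0],1],[[0,0,0.6],[0,0,0],1],[[-0.3,0,0.6],[0,0,0],1],[[-0.5,0.3,0.6],[0,0,0],1],[[-0.6,0.6,0.5],[0,0,0],1],[[-0.6,0.6,0.2],[0,0,0],1],[[0,0,0],[0,0,0],1]]'
python3 - <<'E'
from h import *
for n in("top","side"): cv2.imwrite(f"pics/z_{n}.png",bot.capture(n))
for n,o in(("top","top0"),("side","side0")):
    a=cv2.cvtColor(cv2.imread(f"pics/z_{n}.png"),cv2.COLOR_BGR2GRAY);b=cv2.cvtColor(cv2.imread(f"pics/{o}.png"),cv2.COLOR_BGR2GRAY)
    c=cam(n);Z=R.from_euler('z',3.128).as_matrix()
    for nm,y in(("y-",-150),("y+",150),("mid-",-55)):
        u=proj(c,Z@[48,y,191]+[525.2,-212,0])[0]; p,q=int(u[0]),int(u[1]); r=10
        t=b[q-r:q+r,p-r:p+r]; s=cv2.matchTemplate(cv2.resize(a[q-r-5:q+r+5,p-r-5:p+r+5],None,fx=4,fy=4,interpolation=cv2.INTER_CUBIC),cv2.resize(t,None,fx=4,fy=4,interpolation=cv2.INTER_CUBIC),cv2.TM_CCOEFF_NORMED)
        _,m,_,l=cv2.minMaxLoc(s); print(n,nm,u.round(),"score",round(m,3),"shift px",(l[0]/4-5,l[1]/4-5))
E
```

```text
time: 85.82
tool_pos: [476.9, -211.2, 213.1]
tcp_rot: [3.137, -0.005, 1.556]
contact_force: [-0.7, -0.3, 0.2]
grip_width: 71.1
finger_force: 0.0
time: 86.65
tool_pos: [415.1, -164.2, 345.2]
tcp_rot: [3.134, -0.003, 1.557]
contact_force: [1.0, -0.4, 1.1]
grip_width: 91.7
finger_force: 0.0
top y- [303. 230.] score 0.933 shift px (0.0, 0.25)
top y+ [401. 229.] score 0.966 shift px (0.0, 0.0)
top mid- [334. 230.] score 0.703 shift px (-5.0, 0.0)
side y- [262. 221.] score 0.635 shift px (0.25, 5.0)
side y+ [276. 324.] score 0.87 shift px (-0.25, 0.0)
side mid- [266. 251.] score 0.986 shift px (-0.25, 0.0)
```

```bash
python3 -m pendant '[[[0.24,0.38,0],[0,0,0],-1],[[0.24,0.38,0],[0,0,0],-1],[[0.24,0.38,0],[0,0,0],-1],[[0.24,0.38,0],[0,0,0],-1],[[0.24,0.38,-0.3],[0,0,0],-1],[[0.24,0.38,-0.5],[0,0,0],-1],[[0.24,0.38,-0.7],[0,0,0],-1],[[0.24,0.38,-0.7],[0,0,0],-1],[[0.22,0.33,-0.7],[0,0,0],-1],[[0,0,-0.5],[0,0,0],-1]]'
python3 -m pendant '[[[0,0,-0.3],[0,0,0],-1],[[0,0,-0.2],[0,0,0],-1],[[0,0,0],[0,0,0],-1],[[0,0,0],[0,0,0],-1],[[0,0,0],[0,0,0],-1],[[0,0,0],[0,0,0],-1],[[0,0,0],[0,0,0],-1],[[0,0,0],[0,0,0],-1],[[0,0,0],[0,0,0],-1],[[0,0,0],[0,0,0],-1]]'
```

```text
time: 87.58
tool_pos: [482.0, -64.0, 237.7]
tcp_rot: [3.139, -0.006, 1.557]
contact_force: [0.6, 0.0, -0.6]
grip_width: 29.6
finger_force: 0.0
time: 88.42
tool_pos: [481.1, -65.2, 225.4]
tcp_rot: [3.137, -0.004, 1.556]
contact_force: [0.3, -0.8, -0.7]
grip_width: 0.5
finger_force: 0.0
```

```bash
python3 -m pendant '[[[-0.06,0,-0.2],[0,0,0],-1],[[0,0,-0.15],[0,0,0],-1],[[0,0,-0.1],[0,0,0],-1],[[0,0,-0.05],[0,0,0],-1],[[0,0,-0.05],[0,0,0],-1],[[0,0,-0.03],[0,0,0],-1],[[0,0,0],[0,0,0],-1],[[0,0,0],[0,0,0],-1],[[0,0,0],[0,0,0],-1],[[0,0,0],[0,0,0],-1]]'
python3 -m pendant '[[[0,0,-0.03],[0,0,0],-1],[[0,0,0],[0,0,0],-1],[[0,0,0],[0,0,0],-1],[[0,0,0],[0,0,0],-1],[[0,0,0],[0,0,0],-1],[[0,0,0],[0,0,0],-1],[[0,0,0],[0,0,0],-1],[[0,0,0],[0,0,0],-1],[[0,0,0],[0,0,0],-1],[[0,0,0],[0,0,0],-1]]'
```

```text
time: 89.25
tool_pos: [479.2, -65.1, 208.2]
tcp_rot: [3.137, -0.004, 1.556]
contact_force: [-2.3, 0.9, 5.2]
grip_width: 0.3
finger_force: 2.7
time: 90.08
tool_pos: [479.2, -65.1, 208.2]
tcp_rot: [3.136, -0.004, 1.556]
contact_force: [-4.7, 1.1, 12.0]
grip_width: 0.2
finger_force: 6.0
```

```bash
python3 -m pendant '[[[0,0,0.4],[0,0,0],-1],[[0,0,0.8],[0,0,0],-1],[[0,0,0.9],[0,0,0],-1],[[0,-0.4,0],[0,0,0],-1],[[-0.02,-0.8,0],[0,0,0],-1],[[-0.02,-0.8,0],[0,0,0],-1],[[-0.02,-0.8,0],[0,0,0],-1],[[-0.02,-0.8,0],[0,0,0],-1],[[-0.02,-0.8,0],[0,0,0],-1],[[-0.02,-0.8,0],[0,0,0],-1]]'
python3 -m pendant '[[[-0.01,-0.8,0],[0,0,0],-1],[[0,-0.8,0],[0,0,0],-1],[[0,-0.8,0],[0,0,0],-1],[[0,-0.8,0],[0,0,0],-1],[[0,-0.8,0],[0,0,0],-1],[[0,-0.4,0],[0,0,0],-1],[[0,0,-0.4],[0,0,0],-1],[[0,0,-0.6],[0,0,0],-1],[[0,0,-0.5],[0,0,0],-1],[[0,0,0],[0,0,0],-1]]'
```

```text
time: 90.92
tool_pos: [475.5, -222.6, 269.3]
tcp_rot: [3.137, -0.004, 1.556]
contact_force: [0.8, 0.5, -0.3]
grip_width: 0.5
finger_force: 0.0
time: 91.75
tool_pos: [474.2, -351.9, 221.2]
tcp_rot: [-3.141, -0.009, 1.556]
contact_force: [-0.3, 1.3, -0.0]
grip_width: 0.5
finger_force: 0.0
```

```bash
python3 -m pendant '[[[0.02,-0.2,0],[0,0,0],-1],[[0,-0.1,-0.1],[0,0,0],-1],[[0,0,-0.15],[0,0,0],-1],[[0,0,-0.1],[0,0,0],-1],[[0,0,-0.08],[0,0,0],-1],[[0,0,-0.04],[0,0,0],-1],[[0,0,0],[0,0,0],-1],[[0,0,0],[0,0,0],-1],[[0,0,0],[0,0,0],-1],[[0,0,0],[0,0,0],-1]]'
python3 -m pendant '[[[0,0,-0.03],[0,0,0],-1],[[0,0,0],[0,0,0],-1],[[0,0,0],[0,0,0],-1],[[0,0,0],[0,0,0],-1],[[0,0,0],[0,0,0],-1],[[0,0,0],[0,0,0],-1],[[0,0,0],[0,0,0],-1],[[0,0,0],[0,0,0],-1],[[0,0,0],[0,0,0],-1],[[0,0,0],[0,0,0],-1]]'
```

```text
time: 92.58
tool_pos: [476.1, -362.2, 211.0]
tcp_rot: [3.137, -0.004, 1.556]
contact_force: [1.0, -0.1, -0.8]
grip_width: 0.1
finger_force: 0.0
time: 93.42
tool_pos: [476.0, -362.1, 209.9]
tcp_rot: [3.137, -0.004, 1.556]
contact_force: [0.8, 0.2, 0.3]
grip_width: 0.5
finger_force: 0.0
```

```bash
python3 -m pendant '[[[0,0,-0.04],[0,0,0],-1],[[0,0,-0.04],[0,0,0],-1],[[0,0,-0.04],[0,0,0],-1],[[0,0,0],[0,0,0],-1],[[0,0,0],[0,0,0],-1],[[0,0,0],[0,0,0],-1],[[0,0,0],[0,0,0],-1],[[0,0,0],[0,0,0],-1],[[0,0,0],[0,0,0],-1],[[0,0,0],[0,0,0],-1]]'
```

```text
time: 94.25
tool_pos: [476.1, -362.3, 208.2]
tcp_rot: [3.136, -0.003, 1.556]
contact_force: [-2.3, 2.3, 11.4]
grip_width: 0.7
finger_force: 5.4
```

```bash
python3 -m pendant '[[[0,0,0.3],[0,0,0],-1],[[0,0,0.6],[0,0,0],-1],[[0,0,0.8],[0,0,0],-1],[[0,0,0.8],[0,0,0],-1],[[0,0,0.8],[0,0,0],-1],[[0,0,0.6],[0,0,0],-1],[[-0.3,0.4,0.2],[0,0,0],-1],[[-0.3,0.5,0],[0,0,0],-1],[[-0.3,0.3,0],[0,0,0],-1],[[0,0,0],[0,0,0],-1]]'
python3 - <<'E'
from h import *
a=bot.capture("top");s=bot.capture("side")
b=cv2.imread("pics/z_top.png");z=cv2.imread("pics/z_side.png");c3=cv2.imread("pics/c3top.png");s0=cv2.imread("pics/side0.png")
d=lambda p,q,v0,v1,u0,u1:int((cv2.absdiff(p,q)[v0:v1,u0:u1].max(2)>50).sum())
print("tray region vs z_top",d(a,b,180,245,160,275),"vs c3 (c2 added)",d(a,c3,180,245,160,275))
print("y- end side vs start",d(s,s0,212,232,252,272),"y+",d(s,s0,314,334,266,286))
for n,x in(("c0",(596.4,290.1,3.53)),("c2",(565.7,160.8,3.233))): print(n,proj(cam("top"),[[x[0],x[1],4],[x[0],x[1],156]]).round().tolist())
E
```

```text
time: 95.08
tool_pos: [448.1, -324.8, 330.2]
tcp_rot: [3.137, -0.004, 1.557]
contact_force: [1.5, -0.4, 0.7]
grip_width: 0.2
finger_force: 0.0
tray region vs z_top 0 vs c3 (c2 added) 230
y- end side vs start 342 y+ 223
c0 [[196.0, 203.0], [188.0, 196.0]]
c2 [[234.0, 211.0], [230.0, 205.0]]
```

```bash
python3 -c "
from plant import bot
print(bot.close_job())"
```

```text
the job is handed in; nothing more can be done
None
```

I handed the job in at about 95 s of the 200 s; no verdict came back. Both carriers that were on the stand (hook0 and hook2; hook1 was empty) stand upright in the steel tray, and the keeper is back in the stand, with a press at each end meeting a hard stop at the same height (bar top about 191 mm).

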